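# Clamp a tumbler in the marking station and shut its guard

### The job

Stand the hammered tumbler (the small cup without a handle) upright on the vise bed inside the guard box, between the two jaws, let go of it, and turn the crank clockwise until the moving jaw clamps it firmly against the fixed jaw. Then push the guard door shut until it is fully home on its catch, and after that press the start button. Leave the mug, the jar and the hammer where they are.

Things in the scene. Friction and masses are not known exactly. Their poses are not given: they have to be found in the camera images.
- station: Grey marking station fixed to the bench. Its open-topped guard box is 170 (x) x 200 (y) x 100 mm high, 6 mm walls at the back and both sides; the front (-x) is closed only by the door. Origin: centre of the box's underside, at bench height; x to the back, y to the left seen from the robot. Outside the right wall a gearbox 90 x 60 x 100 mm high carries the crank.
- bed (a point): Middle of the top of the dark steel vise bed inside the box, 30 mm above the bench at station x = 0, y = 0. The bed measures 90 (x) x 184 (y) mm; the two jaws close on each other along station y. The tumbler belongs on it, near x = 0.
- fixed_jaw: Fixed steel vise jaw, 80 mm wide along x, 30 mm thick, 43 mm high, on the left of the bed. Origin: at bed height, middle of its clamping face, which looks to station -y and stands at station y = +60 mm.
- jaw: Moving steel vise jaw, 80 mm wide (x), 22 thick, 42 high. Origin: bottom middle of its clamping face, which looks to station +y, 31 mm above the bench. The crank slides it to +y towards the fixed jaw, 9.55 mm per rad (60 mm a turn), and it stays where it is left. At the start its face is at station y = -45 to -34 mm, the jaws 94 to 105 mm apart.
- crank (a joint): Angle of the vise crank about its upright axis, rad. Starts at 0 to 1.2; grows clockwise seen from above, which closes the vise; limit 6.6. At 0 the arm points from the axis to station -x. Turning takes about 4 N at the knob; it stalls once the tumbler is clamped (a firm clamp is 8 to 15 N at the knob), and friction keeps the clamp tight after letting go.
- crank_knob (a point): Centre of the black upright crank knob, a round post 18 mm in diameter, 50 mm tall (114 to 164 mm above the bench), 45 mm off the crank's axis, with the crank arm just under it. It is fixed on the arm, but slips round between finger pads.
- crank_axis (a point): Fixed point on the crank's axis at the height of crank_knob; at station x = -30, y = -140 mm.
- door (a joint): Angle of the guard door about its upright hinge, rad: 0 fully shut, growing as its free (right-hand) end swings out towards the robot. Starts at 0.45 to 0.75, limit 1.2; light, stays where it is left. Over the last 0.1 rad a nose rides over a sprung roller on the right wall: about 5 N at the free end (8 N midway), then below about 0.04 rad the catch pulls it home to 0 and holds it.
- door_hinge (a point): Point on the door's hinge axis (upright, at the left front corner of the box, station x = -92, y = +98 mm), 55 mm above the bench.
- door_edge (a point): Top outer corner of the door at its free end, 100 mm above the bench. The door is a grey panel 196 mm wide from hinge axis to this end, 10 mm thick (outer face 5 mm outside the hinge axis), 10 to 100 mm above the bench, with a small black knob (20 mm across, 22 mm proud) on its outer face 180 mm from the hinge, 55 mm above the bench.
- start (a joint): Travel of the start button, m: 0 up, pressed fully at 0.007; it springs back. About 5 N presses it home; it counts as pressed beyond 0.004.
- start_top (a point): Centre of the top of the round black start button (32 mm across) on the control box, 80 x 66 x 50 mm high, outside the left wall; it is pressed straight down.
- tumbler: Hammered aluminium tumbler: straight open cup without a handle, 52 mm outer diameter, 80 mm high, 3 mm wall, about 0.15 kg. Origin: centre of its underside; z is its axis. Starts upright on the bench to the left or right of the station.
- mug: Larger plain aluminium mug with a handle (80 mm diameter, 95 mm high), on the other side of the station; leave alone. Origin: centre of its underside.
- jar: Closed amber glass jar, 66 mm diameter, 100 mm high, beside the station; leave alone. Origin: centre of its underside.
- hammer: Hammer with a wooden handle lying on the bench to the right of the station, about 300 mm long; leave alone.
There are look-alikes about, which are no part of the job. What is shaped like the tumbler but green is not meant.

How it is judged:
By the outcome, as a careful person would: the job done as asked, in the order asked, and still so for the second after the job is handed in, with the robot touching nothing.
It also fails if it takes over 72 s, if anything falls off the work surface, if the arm or the gripper's body presses on something with over 40 N, if the wrist force passes 120 N, or if a joint passes its speed limit or range.

### The arm

A 7-joint arm with a two-finger parallel gripper is mounted at the origin on the work surface. World frame = base frame: x ahead of the robot, y to its left, z up, the work surface at z = 0. Lengths are in mm, angles in rad, forces in N, time in s.
With the tool pointing down it reaches from about 425 to 925 mm from the base axis. Payload 6.8 kg.
Tool frame: the origin (TCP) lies at the very end of the fingers, on their centre line; the grasp point (between the pads) lies 19 mm behind it; z points along the fingers, y is the line along which they close (so a half turn about z gives the same grasp; the last joint's range is limited). The gripper opens to 85 mm and grips with 20 to 120 N. Pads are 22 mm wide; open, the fingers measure 114 mm over their backs; the gripper's body (76 mm by 85 mm) begins 54 mm behind the grasp point. The pads swing forward as they close: fully open they stand 13 mm farther back than shut.
Start: joints at [-1.34, 0.477, 0.022, 1.555, -0.011, 1.109, -0.083], TCP at [224.337, 636.649, 195.708] pointing down, gripper open.
Joint ranges: [-2.96, 2.96], [-0.34, 2.1], [-1.41, 1.46], [0.24, 2.44], [-1.37, 4.51], [0.17, 1.92], [-2.96, 2.96]. Speed limits (rad/s): [2.39, 2.39, 3.14, 3.14, 3.14, 3.14, 3.14].

### API

Orientations are given as a unit quaternion [x, y, z, w].
In Python, from workcell import env gives the robot as it stands. The module is installed in compiled form; this text tells all that it offers.
- The arm moves only by the tool carry_out, never from a script. Its arguments are lists of equal length, an entry for each row: "dp": the shift along the tool's x, y, z in units of 100 cm (1.0 is 100 cm), a list of three; "dr": the turn, a rotation vector about the tool's x, y, z in units of 2 rad (1.0 is 2 rad), a list of three. A call has 1 to 5 rows; each row is the pose to reach, as a shift and turn from the pose commanded when the call began, along the tool's axes at that moment; what a row does not reach only later rows make up. A row lasts 1/12 s, in which the tool goes at most 41.7 mm and 7.16 degrees, less where a joint would pass 70% of its speed; a pose out of reach is approached as far as the arm can. A call with a number of a shift or a turn outside -1 to 1 is refused whole. A call with a gripper value outside its range is refused whole. "jaw" is the opening, from 0 (shut) to 1 (fully open), set as the call begins (left out, the last holds). The fingers move at their own pace and stop on an object; "newtons" is the grip in N (left out, the last holds). Time passes only in rows, so rows that repeat a pose let the fingers close. It gives the time, the measured TCP pose, the force, the opening and the grip force at its end, in the units of the state.
- env.get_state(): the state, without advancing time (a new reading comes with each control period).
- env.grab_frame(name): name is "scene" or "side" or "wrist"; returns the picture (400x640x3 uint8, red, green, blue); there is no depth.
- env.camera_params(name): a dict with "K" (3x3 intrinsics, pixels), "dist" ([k1, k2, p1, p2, k3] as OpenCV has them; the pictures are not rectified), "cam_to_world" (4x4, takes a point from camera to world coordinates). Camera axes: x right, y down, z forward; pixel columns grow to the right and rows downward; lengths in mm; the calibration is good to about 2 mm. A picture is of the moment at which its call begins: read the wrist's pose just before it. camera_params takes no time and is no camera call; for the wrist camera it gives the pose at the moment of the call.
- env.hand_in(): hands the job in; it is judged then, once.
Trained networks look in the newest picture that a camera, given by its name, has taken for a name from the list of things; names that differ only in an ending like _2 or _b are one class to them, and where a whole thing is asked for, a point or a joint stands for the part that bears it (a point fixed in the world has none). Each returns a list of dicts, best first, with "conf" (0 to 1); they miss things now and then, are a little off and sometimes report something else, mostly with a low value. They report only what shows in the picture. A call takes as long as a camera call. They do not tell look-alikes from the thing itself.
- env.look_for(camera, query): "centre" ([x, y, z] in mm, in world coordinates, good to about 4 mm: the middle of the surface that is visible of it).
- env.mark_of(camera, query): "centre" ([x, y, z] in mm, in world coordinates, good to about 4 mm: a listed point, or the origin of a listed thing).
The state is a dict: "t": time; "joint_pos": joint angles; "joint_velocities": joint speeds; "joint_efforts": joint torques, N m; "eef_pos": TCP position; "orientation": TCP orientation; "ft_force": force on the tool from outside, world axes, zero at the start; "ft_torque": the same for the moment, N m; "finger_gap": finger opening in mm; "grasp_force": force on a finger pad.
Only numpy, scipy, OpenCV 4.12 (cv2) and the standard library are available. Lean on these libraries where they do the work, as an engineer would, in place of code of your own. Each camera call takes 0.05 s, during which the arm holds its last target. There are 200 camera calls.

## Working session

There is one attempt and no reset: what is moved stays moved. The work goes in short steps, Python scripts to look and compute and a tool call to move; the robot and the scene stay as the last step left them, time stands still between calls to the robot, and variables do not carry over. Pictures are saved under pics/ and viewed, at most 10 in all, crops included, and the job is handed in when it is done.

Besides the shell and the picture viewer there is one more tool, called after "Request:" in YAML: its name, and indented under it one key for each argument. carry_out: Moves the arm, as the interface text tells. Its arguments: {"type":"object","properties":{"dp":{"type":"array","items":{"type":"array","items":{"type":"number","minimum":-1,"maximum":1}}},"dr":{"type":"array","items":{"type":"array","items":{"type":"number","minimum":-1,"maximum":1}}},"jaw":{"type":"number"},"newtons":{"type":"number"}},"required":["dp","dr"]}

```bash
mkdir -p pics; cat > h.py <<'E'
from workcell import env
import numpy as np, cv2
from scipy.spatial.transform import Rotation as R
np.set_printoptions(precision=1,suppress=True)
def snap(cam,name):
    im=env.grab_frame(cam); cv2.imwrite('pics/'+name+'.png',im[:,:,::-1]); return im
def px(cam,p):
    c=env.camera_params(cam); T=np.linalg.inv(np.array(c['cam_to_world']))
    return cv2.projectPoints(np.array(p,float).reshape(-1,3),cv2.Rodrigues(T[:3,:3])[0],T[:3,3],np.array(c['K']),np.array(c['dist']))[0].reshape(-1,2)
def show(cam,qs,f='mark_of'):
    for q in qs:
        for d in getattr(env,f)(cam,q)[:3]: print(cam,q,round(d['conf'],2),np.array(d['centre']),px(cam,d['centre'])[0])
def st():
    s=env.get_state(); print(s['t'],np.array(s['eef_pos']),np.round(s['orientation'],4),np.array(s['ft_force']),s['finger_gap'],s['grasp_force']); return s
def go(pos,Rt=None):
    s=env.get_state(); Rc=R.from_quat(s['orientation']); d=Rc.inv().apply(np.array(pos)-s['eef_pos'])/1000
    print('dp',np.round(d,4),'dr',np.round((Rc.inv()*Rt).as_rotvec()/2,4) if Rt is not None else '')
E
python3 - <<'E'
from h import *
st()
print(R.from_quat(env.get_state()['orientation']).as_matrix())
a=snap('scene','s1');
show('scene',['station','tumbler','mug','jar','crank_knob','crank_axis','door_edge','door_hinge','start_top','jaw','fixed_jaw','bed'])
b=snap('side','d1')
show('side',['station','tumbler','mug','jar','crank_knob','crank_axis','door_edge','door_hinge','start_top','jaw','fixed_jaw','bed'])
cv2.imwrite('pics/both.png',cv2.resize(np.vstack([a,b])[:,:,::-1],None,fx=.75,fy=.75))
E
```

```text
0.0 [224.1 636.  194.7] [ 0.2  1.  -0.  -0. ] [ 0.4 -0.6  0.5] 85.18571006873158 0.0
[[-0.9  0.3 -0. ]
 [ 0.3  0.9 -0. ]
 [-0.  -0.  -1. ]]
scene station 0.73 [608.8 -12.1  -1.1] [308.7 258.3]
scene tumbler 0.83 [ 454.7 -281.8   -1.1] [267.8 198. ]
scene tumbler 0.8 [ 350.4 -356.7    0.9] [268.  174.5]
scene tumbler 0.71 [ 434.6 -483.1   -0.8] [228.4 176.1]
scene mug 0.87 [437.1 353.6  -0.1] [440.1 268.8]
scene jar 0.67 [673.1 367.8  -0.5] [416.5 332.9]
scene crank_knob 0.46 [ 550.  -121.7  138.8] [287.8 202.2]
scene crank_axis 0.26 [612.6 -46.3  31.6] [298.5 248. ]
scene door_edge 0.64 [398.5 -79.   99. ] [324.6 188.1]
scene door_hinge 0.33 [672.7 368.5  -0.5] [416.8 332.9]
scene start_top 0.68 [609.  -10.2  31.5] [309.1 252. ]
scene start_top 0.49 [579.6 126.3  71.5] [354.2 255.7]
scene jaw 0.6 [613.1 -45.1  32.8] [298.7 248. ]
scene fixed_jaw 0.77 [608.7  47.4  28.5] [325.4 260.4]
scene fixed_jaw 0.3 [608.3  -7.6  31.7] [309.9 252.2]
scene bed 0.82 [612.6 -11.6  30.4] [308.  252.9]
side station 0.69 [513.2  87.   55.7] [315. 203.]
side station 0.64 [606.8  -8.4   1.4] [348.3 227.8]
side tumbler 0.79 [ 455.8 -277.4    0.3] [326.2 285.5]
side tumbler 0.78 [ 436.6 -485.3   -3.2] [340.6 341. ]
side tumbler 0.76 [ 455.3 -389.1   -3.8] [337.  313.5]
side mug 0.94 [433.  351.8   1.4] [278.8 183.8]
side jar 0.65 [ 659.  -436.6   -1.4] [414.7 312.3]
side crank_knob 0.47 [ 551.8 -126.1  138.7] [345.2 213.1]
side crank_axis 0.95 [ 590.8 -152.5  134. ] [360.2 217.5]
side door_edge 0.77 [400.1 -78.2 102.8] [292.5 220.6]
side door_hinge 0.9 [511.2  89.   54.2] [314.3 203.2]
side jaw 0.6 [611.2 -50.3  29.3] [353.9 227.4]
side fixed_jaw 0.7 [609.6  54.1  33.5] [344.1 210.2]
side fixed_jaw 0.6 [607.  -10.3  31. ] [349.  220.7]
side fixed_jaw 0.44 [400.3 -77.8 100.3] [292.6 221.2]
side bed 0.76 [607.   -6.5  32.2] [348.7 219.8]
```

View pics/both.png

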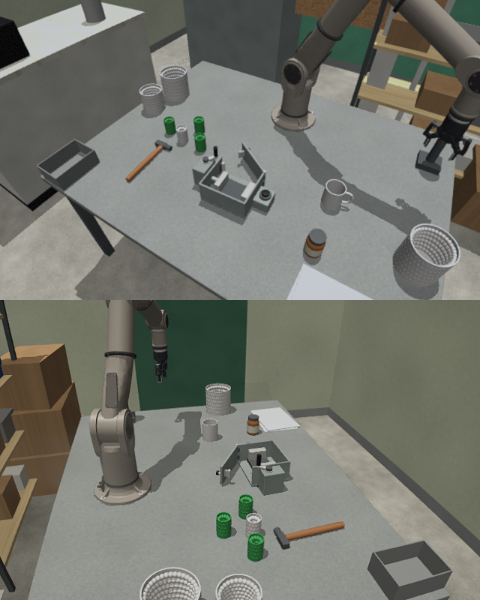

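The scene shows the station in the centre, the mug and jar on its left and the hammer on its right. Four tumbler-shaped cups stand to the right. Three are green, at scene px (267,166), (226,168) and (267,190). One is silver, at (243,180) in scene and (339,296) in side. The silver one near (455,-389) fits the description, because the green ones are look-alikes and the large baskets are too big. I'll confirm with a crop.

```bash
python3 - <<'E'
from h import *
from scipy.optimize import least_squares
a=env.grab_frame('scene'); 
P={'station':(0,0,0),'crank_axis':(-30,-140,0),'door_hinge':(-92,98,0),'bed':(0,0,0),'fixed_jaw':(0,60,0)}
A=[];B=[]
M0=[('station',(608.8,-12.1)),('station',(606.8,-8.4)),('crank_axis',(590.8,-152.5)),('door_hinge',(511.2,89)),('fixed_jaw',(608.7,47.4)),('fixed_jaw',(609.6,54.1)),('bed',(612.6,-11.6)),('bed',(607,-6.5)),('door_hinge',(513.2,87))]
obs=[(P[k][:2],v) for k,v in M0]
for cam in('scene','side'):
  for q in('start_top','crank_axis','crank_knob','door_edge','tumbler'): show(cam,[q])
  show(cam,['hammer'],'look_for')
def f(x):
  c,s=np.cos(x[2]),np.sin(x[2]); return np.concatenate([np.array([x[0]+c*p[0]-s*p[1],x[1]+s*p[0]+c*p[1]])-v for p,v in obs])
r=least_squares(f,[608,-10,0],loss='soft_l1',f_scale=4); print(r.x[:2],'yaw',round(r.x[2],4),f(r.x).reshape(-1,2).tolist())
b=env.grab_frame('side')
ca=cv2.resize(a[150:250,190:330],None,fx=4,fy=4); cb=cv2.resize(b[180:350,270:470],(560,476))
cv2.imwrite('pics/c1.png',cv2.resize(np.vstack([ca,cb]),None,fx=.68,fy=.68)[:,:,::-1])
E
```

```text
scene start_top 0.59 [579.3 123.9  75.3] [353.6 254.5]
scene crank_axis 0.69 [ 656.8 -438.6    1.3] [196.5 215.9]
scene crank_axis 0.63 [ 584.6 -148.4  144.2] [274.  204.5]
scene crank_knob 0.66 [ 550.9 -120.2  138.5] [288.1 202.6]
scene door_edge 0.94 [402.1 -79.9 100.8] [323.9 188.2]
scene tumbler 0.8 [ 437.2 -480.3    1.6] [228.5 176.2]
scene tumbler 0.72 [ 351.4 -358.5    2.8] [267.4 174.1]
scene tumbler 0.67 [ 457.3 -283.9    0.8] [266.8 197.8]
scene hammer 0.58 [ 636.6 -434.1   24. ] [200.1 208.2]
side crank_axis 0.95 [ 590.8 -152.5  134. ] [360.2 217.5]
side crank_knob 0.47 [ 551.8 -126.1  138.7] [345.2 213.1]
side door_edge 0.77 [400.1 -78.2 102.8] [292.5 220.6]
side tumbler 0.79 [ 455.8 -277.4    0.3] [326.2 285.5]
side tumbler 0.78 [ 436.6 -485.3   -3.2] [340.6 341. ]
side tumbler 0.76 [ 455.3 -389.1   -3.8] [337.  313.5]
side hammer 0.58 [ 620.1 -443.5   21. ] [403.4 310.4]
side hammer 0.58 [ 551.3 -129.3  117.6] [345.  219.6]
[610.   -8.8] yaw 0.0471 [[1.2406398743135014, 3.29641411425607], [3.2406398743135014, -0.4035858857439294], [-4.139523016937005, 2.4400231679396143], [2.331882826380763, -4.240453119343385], [-1.482195999680016, 3.729973975393108], [-2.3821959996799933, -2.970026024606895], [-2.559360125686567, 2.79641411425607], [3.040639874313456, -2.3035858857439298], [0.3318828263807063, -2.2404531193433854]]
```

View pics/c1.png

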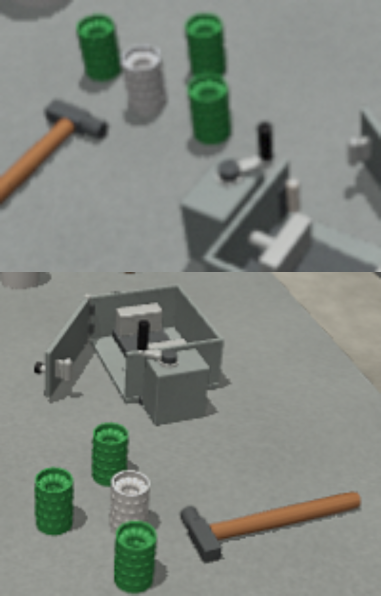

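The crop confirms it: one silver cup, at about (145,80) in the upper half and (130,500) in the lower. Three green ones surround it and the hammer head is clear of it. Next I plan the approach.

```bash
cat >> h.py <<'E'
def plan(wps):
    "wps: (x,y,z,phi_deg) per call; phi = direction of tool y. prints tool-frame dp, dr z"
    s=env.get_state(); Rc=R.from_quat(s['orientation']); p=np.array(s['eef_pos'])
    for w in wps:
        f=np.radians(w[3]); y=np.array([np.cos(f),np.sin(f),0]); z=np.array([0,0,-1.]); x=np.cross(y,z)
        Rt=R.from_matrix(np.c_[x,y,z]); q=np.array(w[:3],float)
        print(w,'dp',np.round(Rc.inv().apply(q-p)/1000,4).tolist(),'dr',np.round((Rc.inv()*Rt).as_rotvec()/2,4).tolist()); Rc,p=Rt,q
E
python3 - <<'E'
from h import *
R0=R.from_quat(env.get_state()['orientation']).as_matrix(); print(np.degrees(np.arctan2(R0[1,1],R0[0,1])))
plan([(375,525,240,50),(500,365,260,30),(560,170,260,10),(545,-30,260,2.7),(500,-225,240,2.7),(455,-389,180,2.7)])
E
```

```text
70.58815911181753
(375, 525, 240, 50) dp [-0.1792, -0.0552, -0.0443] dr [0.0, -0.0, 0.1797]
(500, 365, 260, 30) dp [-0.1986, -0.0422, -0.02] dr [0.0, 0.0, 0.1745]
(560, 170, 260, 10) dp [-0.1989, -0.0455, 0.0] dr [0.0, 0.0, 0.1745]
(545, -30, 260, 2.7) dp [-0.1944, -0.0495, 0.0] dr [0.0, 0.0, 0.0637]
(500, -225, 240, 2.7) dp [-0.1927, -0.0541, 0.02] dr [0.0, 0.0, 0.0]
(455, -389, 180, 2.7) dp [-0.1617, -0.0527, 0.06] dr [0.0, 0.0, 0.0]
```

Request:
carry_out:
  dp:
    - [-0.179, -0.055, -0.044]
    - [-0.179, -0.055, -0.044]
    - [-0.179, -0.055, -0.044]
    - [-0.179, -0.055, -0.044]
    - [-0.179, -0.055, -0.044]
  dr:
    - [0, 0, 0.18]
    - [0, 0, 0.18]
    - [0, 0, 0.18]
    - [0, 0, 0.18]
    - [0, 0, 0.18]
  jaw: 1

```text
t: 2.42
eef_pos: [379.7, 521.9, 241.2]
orientation: [0.345, 0.939, 0.0, 0.001]
ft_force: [1.8, -0.6, -0.5]
finger_gap: 85.3
grasp_force: 0.0
```

Request:
carry_out:
  dp:
    - [-0.199, -0.042, -0.02]
    - [-0.199, -0.042, -0.02]
    - [-0.199, -0.042, -0.02]
    - [-0.199, -0.042, -0.02]
    - [-0.199, -0.042, -0.02]
  dr:
    - [0, 0, 0.174]
    - [0, 0, 0.174]
    - [0, 0, 0.174]
    - [0, 0, 0.174]
    - [0, 0, 0.174]

```text
t: 2.83
eef_pos: [501.7, 362.7, 260.3]
orientation: [0.5, 0.866, 0.0, 0.0]
ft_force: [0.7, 0.3, 0.3]
finger_gap: 85.4
grasp_force: 0.0
```

Request:
carry_out:
  dp:
    - [-0.199, -0.045, 0]
    - [-0.199, -0.045, 0]
    - [-0.199, -0.045, 0]
    - [-0.199, -0.045, 0]
    - [-0.199, -0.045, 0]
  dr:
    - [0, 0, 0.174]
    - [0, 0, 0.174]
    - [0, 0, 0.174]
    - [0, 0, 0.174]
    - [0, 0, 0.174]

```text
t: 3.25
eef_pos: [561.3, 167.4, 260.0]
orientation: [0.643, 0.766, 0.0, 0.0]
ft_force: [0.6, 0.1, -0.4]
finger_gap: 85.3
grasp_force: 0.0
```

Request:
carry_out:
  dp:
    - [-0.194, -0.05, 0]
    - [-0.194, -0.05, 0]
    - [-0.194, -0.05, 0]
    - [-0.194, -0.05, 0]
    - [-0.194, -0.05, 0]
  dr:
    - [0, 0, 0.064]
    - [0, 0, 0.064]
    - [0, 0, 0.064]
    - [0, 0, 0.064]
    - [0, 0, 0.064]

```text
t: 3.67
eef_pos: [544.9, -33.0, 260.1]
orientation: [0.691, 0.723, 0.0, 0.0]
ft_force: [0.4, -0.5, 0.0]
finger_gap: 85.3
grasp_force: 0.0
```

```bash
python3 - <<'E'
from h import *
st(); snap('wrist','w1')
show('wrist',['station','bed','jaw','fixed_jaw','crank_knob','crank_axis','door_hinge','door_edge','start_top'])
plan([(500,-225,240,2.7),(455,-389,180,2.7)])
E
```

```text
3.6667 [544.9 -33.  260.1] [0.7 0.7 0.  0. ] [ 0.4 -0.5  0. ] 85.34629798213375 0.0
wrist station 0.67 [607.3  -5.4  -0. ] [363.  142.6]
wrist bed 0.66 [605.   -8.1  25.2] [363.3 149.6]
wrist jaw 0.96 [611.9 -47.   31.8] [366.3 181. ]
wrist fixed_jaw 0.97 [607.   49.   30.2] [368.7 110. ]
wrist crank_knob 0.92 [ 548.3 -120.5  134.9] [317.2 264.6]
wrist crank_axis 0.69 [ 580.7 -149.   140.9] [344.7 291.6]
wrist door_hinge 0.62 [510.8  84.9  59.1] [294.2  74.7]
wrist door_edge 0.77 [402.3 -73.9 101.4] [195.4 209.5]
wrist start_top 0.74 [585.2 124.5  74. ] [361.8  37.8]
(500, -225, 240, 2.7) dp [-0.1944, -0.0555, 0.0195] dr [-0.0002, -0.0001, 0.0016]
(455, -389, 180, 2.7) dp [-0.1617, -0.0527, 0.06] dr [0.0, 0.0, 0.0]
```

View pics/w1.png

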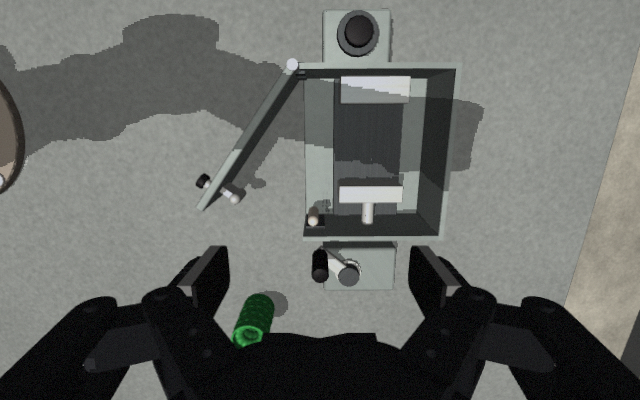

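The wrist view shows the station aligned with the tool (yaw about 2.6°). The jaws are at (375,90) and (370,192), the crank knob at (320,265), the button at (358,30) and the open door on the left.

Request:
carry_out:
  dp:
    - [-0.194, -0.055, 0.02]
    - [-0.194, -0.055, 0.02]
    - [-0.194, -0.055, 0.02]
    - [-0.194, -0.055, 0.02]
    - [-0.194, -0.055, 0.02]
  dr:
    - [0, 0, 0]
    - [0, 0, 0]
    - [0, 0, 0]
    - [0, 0, 0]
    - [0, 0, 0]

```text
t: 4.58
eef_pos: [499.2, -227.9, 239.7]
orientation: [0.69, 0.724, -0.0, 0.0]
ft_force: [-0.2, 0.1, 0.3]
finger_gap: 85.6
grasp_force: 0.0
```

```bash
python3 - <<'E'
from h import *
st(); 
show('wrist',['tumbler','tumbler'])
show('side',['tumbler','tumbler'])
im=snap('wrist','w2')
plan([(455,-389,180,2.7)])
from scipy.optimize import least_squares
P={'station':(0,0,0),'crank_axis':(-30,-140,0),'door_hinge':(-92,98,0),'bed':(0,0,0),'fixed_jaw':(0,60,0)}
M0=[('station',(608.8,-12.1)),('station',(606.8,-8.4)),('station',(607.3,-5.4)),('crank_axis',(590.8,-152.5)),('crank_axis',(584.6,-148.4)),('crank_axis',(580.7,-149)),('door_hinge',(511.2,89)),('door_hinge',(510.8,84.9)),('fixed_jaw',(608.7,47.4)),('fixed_jaw',(609.6,54.1)),('fixed_jaw',(607,49)),('bed',(612.6,-11.6)),('bed',(607,-6.5)),('bed',(605,-8))]
obs=[(P[k][:2],v) for k,v in M0]
def f(x):
  c,s=np.cos(x[2]),np.sin(x[2]); return np.concatenate([np.array([x[0]+c*p[0]-s*p[1],x[1]+s*p[0]+c*p[1]])-v for p,v in obs])
r=least_squares(f,[608,-10,0],loss='soft_l1',f_scale=4); print(r.x[:2],'yaw',round(r.x[2],4))
E
```

```text
4.5833 [ 499.2 -227.9  239.7] [ 0.7  0.7 -0.   0. ] [-0.2  0.1  0.3] 85.61618565031553 0.0
wrist tumbler 0.63 [ 452.4 -282.1   -0.3] [287.6 195.6]
wrist tumbler 0.63 [ 452.4 -282.1   -0.3] [286.8 198. ]
side tumbler 0.82 [ 351.1 -363.     0.5] [296.6 311.8]
side tumbler 0.76 [ 458.3 -280.5   -2.6] [327.3 286.8]
side tumbler 0.72 [ 452.3 -389.5   -0.8] [336. 313.]
side tumbler 0.82 [ 351.1 -363.     0.5] [296.6 311.8]
side tumbler 0.76 [ 458.3 -280.5   -2.6] [327.3 286.8]
side tumbler 0.72 [ 452.3 -389.5   -0.8] [336. 313.]
(455, -389, 180, 2.7) dp [-0.1618, -0.0533, 0.0595] dr [-0.0001, -0.0003, 0.0009]
[608.5  -8.7] yaw 0.0392
```

View pics/w2.png

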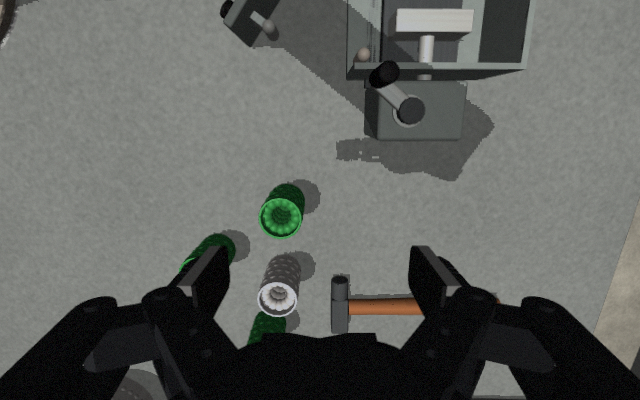

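The silver rim is centred at (277,299), with its green neighbours at (281,217) and (267,330). The hammer head is at (340,303). I'll intersect that pixel ray with the rim plane.

```bash
cat >> h.py <<'E'
def ray(cam,uv,z):
    c=env.camera_params(cam); T=np.array(c['cam_to_world']); d=np.r_[cv2.undistortPoints(np.array([[uv]],float),np.array(c['K']),np.array(c['dist']))[0,0],1]
    d=T[:3,:3]@d; return T[:3,3]+d*(z-T[2,3])/d[2]
E
python3 - <<'E'
from h import *
print(ray('wrist',(277.5,299),80),ray('wrist',(332,305),20))
plan([(454,-389,130,2.7)])
E
```

```text
[ 454.8 -387.2   80. ] [ 530.6 -434.3   20. ]
(454, -389, 130, 2.7) dp [-0.1617, -0.0543, 0.1095] dr [-0.0001, -0.0003, 0.0009]
```

Request:
carry_out:
  dp:
    - [-0.161, -0.054, 0.06]
    - [-0.161, -0.054, 0.09]
    - [-0.161, -0.054, 0.11]
    - [-0.161, -0.054, 0.11]
    - [-0.161, -0.054, 0.11]
  dr:
    - [0, 0, 0]
    - [0, 0, 0]
    - [0, 0, 0]
    - [0, 0, 0]
    - [0, 0, 0]

```text
t: 5.25
eef_pos: [454.7, -388.7, 128.1]
orientation: [0.689, 0.725, 0.0, -0.0]
ft_force: [0.4, 0.5, 0.1]
finger_gap: 85.2
grasp_force: 0.0
```

```bash
python3 - <<'E'
from h import *
st(); plan([(454.5,-388,43,2.5)])
E
```

```text
5.25 [ 454.7 -388.7  128.1] [ 0.7  0.7  0.  -0. ] [0.4 0.5 0.1] 85.17639042465164 0.0
(454.5, -388, 43, 2.5) dp [0.0006, -0.0002, 0.0851] dr [0.0001, -0.0004, 0.0041]
```

Request:
carry_out:
  dp:
    - [0.001, 0, 0.04]
    - [0.001, 0, 0.075]
    - [0.001, 0, 0.085]
    - [0.001, 0, 0.085]
    - [0.001, 0, 0.085]
  dr:
    - [0, 0, 0]
    - [0, 0, 0]
    - [0, 0, 0]
    - [0, 0, 0]
    - [0, 0, 0]

```text
t: 5.67
eef_pos: [455.1, -387.4, 45.4]
orientation: [0.689, 0.725, 0.0, 0.0]
ft_force: [0.6, -0.0, 0.8]
finger_gap: 85.6
grasp_force: 0.0
```

Request:
carry_out:
  dp:
    - [0, 0, 0]
    - [0, 0, 0]
    - [0, 0, 0]
    - [0, 0, 0]
    - [0, 0, 0]
  dr:
    - [0, 0, 0]
    - [0, 0, 0]
    - [0, 0, 0]
    - [0, 0, 0]
    - [0, 0, 0]
  jaw: 0
  newtons: 35

```text
t: 6.08
eef_pos: [454.1, -388.4, 45.5]
orientation: [0.69, 0.724, 0.0, 0.001]
ft_force: [-0.2, 0.2, -0.1]
finger_gap: 25.5
grasp_force: 0.0
```

Request:
carry_out:
  dp:
    - [0, 0, 0]
    - [0, 0, 0]
    - [0, 0, 0]
    - [0, 0, -0.02]
    - [0, 0, -0.02]
  dr:
    - [0, 0, 0]
    - [0, 0, 0]
    - [0, 0, 0]
    - [0, 0, 0]
    - [0, 0, 0]

```text
t: 6.5
eef_pos: [454.6, -389.7, 66.9]
orientation: [0.69, 0.724, 0.0, 0.002]
ft_force: [-0.3, -1.0, 0.9]
finger_gap: -0.3
grasp_force: 0.0
```

The fingers closed on nothing, so I look again.

```bash
python3 - <<'E'
from h import *
st(); a=snap('wrist','w3'); b=snap('side','d3'); show('side',['tumbler']); show('wrist',['tumbler']); show('scene',['tumbler'])
cv2.imwrite('pics/c3.png',np.vstack([cv2.resize(a,(480,300)),cv2.resize(b[180:380,250:450],(290,290),interpolation=2) if 0 else cv2.resize(b[200:360,240:496],(480,300))])[:,:,::-1])
E
```

```text
6.5 [ 454.6 -389.7   66.9] [0.7 0.7 0.  0. ] [-0.3 -1.   0.9] -0.3248498861152187 0.0
side tumbler 0.88 [ 454.1 -389.4   -0.3] [336.6 312.7]
side tumbler 0.87 [ 349.5 -364.6   -0.3] [296.1 312.6]
side tumbler 0.75 [ 457.6 -278.2    0.2] [326.9 285.6]
wrist tumbler 0.87 [ 354.3 -360.9    3.6] [197.4 162.1]
wrist tumbler 0.82 [ 452.8 -279.7   -1.5] [325.3  59.8]
wrist tumbler 0.59 [ 459.6 -385.4   -0.2] [326.7 196.4]
scene tumbler 0.8 [ 437.2 -480.3    1.6] [228.5 176.2]
scene tumbler 0.72 [ 351.4 -358.5    2.8] [267.4 174.1]
scene tumbler 0.67 [ 457.3 -283.9    0.8] [266.8 197.8]
```

View pics/c3.png

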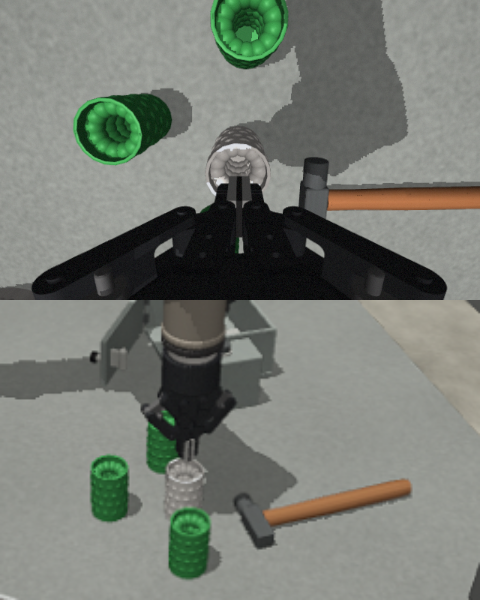

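```bash
python3 - <<'E'
from h import *
t=np.linspace(0,2*np.pi,9)[:-1]
print('tcp',px('wrist',[454.6,-389.7,66.9]))
for y in(-388,-375,-362):
  c=np.c_[454.5+26*np.cos(t),y+26*np.sin(t),np.full(8,80)]
  print(y,np.round(px('wrist',c)).astype(int).tolist())
im=cv2.imread('pics/w3.png'); c=im[150:300,240:400]
cv2.imwrite('pics/c4.png',cv2.resize(c,None,fx=4,fy=4,interpolation=cv2.INTER_CUBIC))
E
```

```text
tcp [[321.3 230.5]]
-388 [[366, 238], [355, 207], [324, 193], [291, 204], [277, 234], [289, 263], [319, 276], [351, 266]]
-375 [[368, 217], [357, 185], [325, 170], [291, 182], [277, 213], [290, 243], [320, 256], [352, 246]]
-362 [[370, 195], [359, 162], [326, 146], [292, 159], [277, 191], [290, 222], [321, 236], [354, 225]]
```

View pics/c4.png

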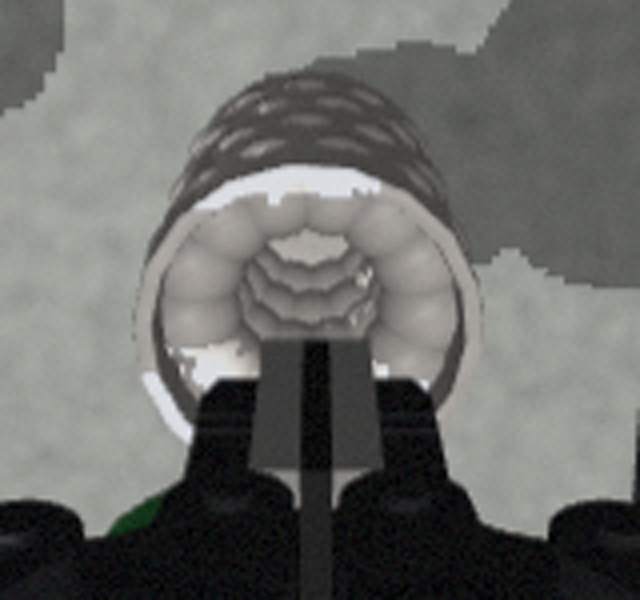

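```bash
python3 - <<'E'
from h import *
s=st(); T=R.from_quat(s['orientation'])
for z in(0,-13,-25,-40):
  print(z,px('wrist',[np.array(s['eef_pos'])+T.apply([dx,dy,z]) for dx in(-11,11) for dy in(0,42.5,-42.5)]).round().tolist())
c=env.camera_params('wrist'); Tc=np.array(c['cam_to_world']); print(T.inv().apply(Tc[:3,3]-s['eef_pos']))
E
```

```text
6.75 [ 453.4 -387.9   64.1] [ 0.7  0.7 -0.  -0. ] [-0.2 -0.  -0.2] 0.2596005864239967 0.0
0 [[319.0, 242.0], [385.0, 242.0], [254.0, 242.0], [320.0, 210.0], [388.0, 209.0], [251.0, 210.0]]
-13 [[320.0, 251.0], [390.0, 251.0], [249.0, 251.0], [320.0, 216.0], [392.0, 216.0], [247.0, 216.0]]
-25 [[320.0, 260.0], [395.0, 260.0], [244.0, 260.0], [320.0, 223.0], [398.0, 223.0], [242.0, 223.0]]
-40 [[320.0, 273.0], [402.0, 273.0], [238.0, 273.0], [320.0, 234.0], [405.0, 234.0], [234.0, 234.0]]
[  67.7   -0.6 -179.7]
```

The fingertips show about 35–40 mm behind the reported TCP: in both shut and open views their scale and row match a point higher up. They closed above the rim, and the cup hasn't moved. I'll reopen and go lower, watching the force.

Request:
carry_out:
  dp:
    - [0, 0, 0]
    - [0, 0, 0]
    - [0, 0, 0]
    - [0, 0, 0]
    - [0, 0, 0]
  dr:
    - [0, 0, 0]
    - [0, 0, 0]
    - [0, 0, 0]
    - [0, 0, 0]
    - [0, 0, 0]
  jaw: 1

```text
t: 7.17
eef_pos: [453.6, -388.3, 64.6]
orientation: [0.69, 0.724, -0.0, -0.0]
ft_force: [-0.6, -0.3, 0.5]
finger_gap: 60.9
grasp_force: 0.0
```

Request:
carry_out:
  dp:
    - [0, 0, 0]
    - [0, 0, 0.02]
    - [0, 0, 0.04]
    - [0, 0, 0.06]
    - [0, 0, 0.06]
  dr:
    - [0, 0, 0]
    - [0, 0, 0]
    - [0, 0, 0]
    - [0, 0, 0]
    - [0, 0, 0]

```text
t: 7.58
eef_pos: [451.8, -386.3, 1.5]
orientation: [0.69, 0.724, -0.0, -0.003]
ft_force: [0.3, 0.5, 0.1]
finger_gap: 85.5
grasp_force: 0.0
```

Request:
carry_out:
  dp:
    - [0, 0, 0]
    - [0, 0, 0]
    - [0, 0, 0]
    - [0, 0, 0]
    - [0, 0, 0]
  dr:
    - [0, 0, 0]
    - [0, 0, 0]
    - [0, 0, 0]
    - [0, 0, 0]
    - [0, 0, 0]
  jaw: 0
  newtons: 35

```text
t: 8.0
eef_pos: [454.4, -389.1, 6.1]
orientation: [0.69, 0.724, 0.0, 0.001]
ft_force: [-0.8, -0.3, 6.0]
finger_gap: 50.1
grasp_force: 37.3
```

Gripped (gap 50 mm, 37 N). I lift it and carry it to the box.

```bash
python3 - <<'E'
from h import *
st(); plan([(454.5,-388,205,2.4),(530,-200,210,2.4),(605,-10,210,2.4),(607.5,15.3,120,2.4),(607.5,15.3,40,2.4)])
E
```

```text
8.0 [ 454.4 -389.1    6.1] [0.7 0.7 0.  0. ] [-0.8 -0.3  6. ] 50.136281494758364 37.33819177199621
(454.5, -388, 205, 2.4) dp [0.0008, 0.0005, -0.1989] dr [0.0009, 0.0007, 0.0029]
(530, -200, 210, 2.4) dp [0.1847, 0.0833, -0.005] dr [0.0, 0.0, 0.0]
(605, -10, 210, 2.4) dp [0.1867, 0.0829, 0.0] dr [0.0, 0.0, 0.0]
(607.5, 15.3, 120, 2.4) dp [0.0252, 0.0036, 0.09] dr [0.0, 0.0, 0.0]
(607.5, 15.3, 40, 2.4) dp [0.0, 0.0, 0.08] dr [0.0, 0.0, 0.0]
```

Request:
carry_out:
  dp:
    - [0, 0, -0.03]
    - [0, 0, -0.07]
    - [0, 0, -0.11]
    - [0, 0, -0.15]
    - [0, 0, -0.19]
  dr:
    - [0, 0, 0]
    - [0, 0, 0]
    - [0, 0, 0]
    - [0, 0, 0]
    - [0, 0, 0]
  newtons: 35

```text
t: 8.42
eef_pos: [453.0, -387.9, 196.5]
orientation: [0.69, 0.724, -0.0, -0.0]
ft_force: [1.7, -0.3, -2.0]
finger_gap: 50.2
grasp_force: 37.7
```

Request:
carry_out:
  dp:
    - [0.037, 0.017, -0.015]
    - [0.074, 0.034, -0.015]
    - [0.111, 0.05, -0.015]
    - [0.148, 0.067, -0.015]
    - [0.185, 0.083, -0.015]
  dr:
    - [0, 0, 0]
    - [0, 0, 0]
    - [0, 0, 0]
    - [0, 0, 0]
    - [0, 0, 0]

```text
t: 8.83
eef_pos: [527.9, -197.3, 210.0]
orientation: [0.69, 0.724, 0.0, 0.0]
ft_force: [0.7, -0.6, -1.7]
finger_gap: 49.9
grasp_force: 37.9
```

Request:
carry_out:
  dp:
    - [0.037, 0.017, 0]
    - [0.075, 0.034, 0]
    - [0.112, 0.05, 0]
    - [0.15, 0.067, 0]
    - [0.187, 0.083, 0]
  dr:
    - [0, 0, 0]
    - [0, 0, 0]
    - [0, 0, 0]
    - [0, 0, 0]
    - [0, 0, 0]

```text
t: 9.25
eef_pos: [601.7, -6.4, 209.8]
orientation: [0.69, 0.724, 0.0, -0.0]
ft_force: [-0.1, -0.5, -2.0]
finger_gap: 50.1
grasp_force: 37.9
```

```bash
python3 - <<'E'
from h import *
st(); 
show('side',['tumbler','fixed_jaw','jaw']); show('scene',['tumbler'])
st(); plan([(607.5,15.3,120,2.4),(607.5,15.3,40,2.4)])
E
```

```text
9.25 [601.7  -6.4 209.8] [ 0.7  0.7  0.  -0. ] [-0.1 -0.5 -2. ] 50.10705831112287 37.88268948410405
side tumbler 0.88 [ 454.1 -389.4   -0.3] [336.6 312.7]
side tumbler 0.87 [ 349.5 -364.6   -0.3] [296.1 312.6]
side tumbler 0.75 [ 457.6 -278.2    0.2] [326.9 285.6]
scene tumbler 0.8 [ 437.2 -480.3    1.6] [228.5 176.2]
scene tumbler 0.72 [ 351.4 -358.5    2.8] [267.4 174.1]
scene tumbler 0.67 [ 457.3 -283.9    0.8] [266.8 197.8]
9.45 [601.5  -6.9 209.3] [ 0.7  0.7 -0.  -0. ] [-0.3 -1.  -2.6] 50.02903423616594 37.83331957674818
(607.5, 15.3, 120, 2.4) dp [0.0219, 0.0072, 0.0893] dr [-0.0004, 0.0001, 0.0049]
(607.5, 15.3, 40, 2.4) dp [0.0, 0.0, 0.08] dr [0.0, 0.0, 0.0]
```

The networks only look at grabbed frames, so I grab first and repeat.

```bash
python3 - <<'E'
from h import *
for c in('side','scene','wrist'): env.grab_frame(c); show(c,['tumbler','fixed_jaw','jaw'])
E
```

```text
side tumbler 0.95 [ 455.  -276.1   -1.3] [325.8 285.7]
side tumbler 0.83 [600.1  -6.7 198.9] [349.5 175.9]
side tumbler 0.75 [ 352.7 -360.6    0.1] [297.  311.2]
side fixed_jaw 0.7 [ 550.9 -127.2  141.4] [345.1 212.5]
side fixed_jaw 0.61 [607.4  53.3  31.2] [343.6 211. ]
side fixed_jaw 0.15 [613.9 -48.   27.5] [354.4 227.4]
side jaw 0.71 [512.4  87.2  55.8] [314.8 203. ]
side jaw 0.64 [611.  -52.   29.8] [354.  227.6]
scene tumbler 0.83 [603.1  -6.5 205.8] [310.5 211.5]
scene tumbler 0.82 [ 434.4 -481.2   -2.6] [228.9 176.6]
scene tumbler 0.77 [ 350.4 -356.6    5.2] [267.9 173.7]
scene fixed_jaw 0.72 [608.4  47.6  32.8] [325.5 259.5]
wrist tumbler 0.94 [603.6  -4.8 203.9] [322.9 216.7]
wrist tumbler 0.59 [ 353.2 -363.3    2.6] [155.4 379. ]
wrist tumbler 0.56 [ 452.2 -280.1    0.9] [214.1 338.5]
wrist fixed_jaw 0.86 [604.2  49.7  32.7] [323.7 123.7]
```

Request:
carry_out:
  dp:
    - [0.022, 0.006, 0]
    - [0.022, 0.006, 0.03]
    - [0.022, 0.006, 0.06]
    - [0.022, 0.006, 0.09]
    - [0.022, 0.006, 0.09]
  dr:
    - [0, 0, 0]
    - [0, 0, 0]
    - [0, 0, 0]
    - [0, 0, 0]
    - [0, 0, 0]

```text
t: 10.47
eef_pos: [602.2, 14.0, 114.2]
orientation: [0.69, 0.724, -0.004, -0.003]
ft_force: [-2.1, 0.7, -2.3]
finger_gap: 49.9
grasp_force: 37.8
```

```bash
python3 - <<'E'
from h import *
st()
for c in('side','scene'): env.grab_frame(c); show(c,['tumbler'])
a=env.grab_frame('side')[120:270,260:460]; b=env.grab_frame('scene')[160:310,220:420]
cv2.imwrite('pics/c5.png',cv2.resize(np.vstack([a,b]),(400,600))[:,:,::-1])
plan([(607.5,15.3,40,2.4)])
E
```

```text
10.4667 [602.2  14.  114.2] [ 0.7  0.7 -0.  -0. ] [-2.1  0.7 -2.3] 49.89622627424281 37.76625236263499
side tumbler 0.97 [601.5  15.6 108.2] [346.4 197.2]
side tumbler 0.96 [ 436.4 -485.6   -3. ] [340.6 341.1]
side tumbler 0.58 [ 352.2 -361.     1.2] [296.8 311.1]
scene tumbler 0.91 [604.9  12.5 115.9] [316.1 236. ]
scene tumbler 0.88 [ 457.8 -282.7   -0.5] [267.1 198.3]
scene tumbler 0.57 [ 349.9 -356.2    1. ] [268.2 174.5]
(607.5, 15.3, 40, 2.4) dp [0.0019, -0.0009, 0.0819] dr [0.0018, -0.0002, 0.0029]
```

View pics/c5.png

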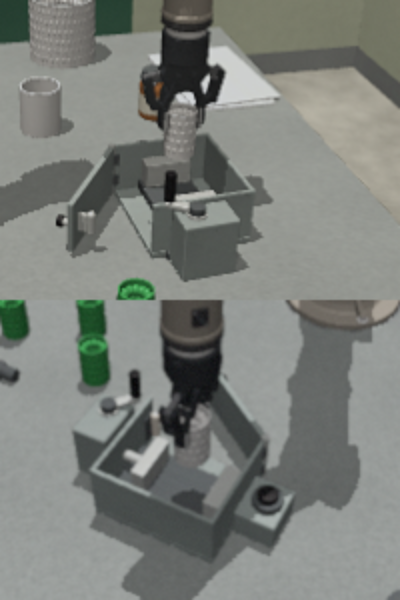

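The held tumbler hangs upright over the bed: side crop (180,130), scene crop (192,435). I lower it slowly.

Request:
carry_out:
  dp:
    - [0.001, 0, 0.03]
    - [0.001, 0, 0.06]
    - [0.001, 0, 0.075]
    - [0.001, 0, 0.08]
    - [0.001, 0, 0.08]
  dr:
    - [0, 0, 0]
    - [0, 0, 0]
    - [0, 0, 0]
    - [0, 0, 0]
    - [0, 0, 0]

```text
t: 11.18
eef_pos: [606.5, 14.5, 39.7]
orientation: [0.69, 0.724, -0.0, -0.0]
ft_force: [-0.3, -1.1, -1.7]
finger_gap: 49.9
grasp_force: 37.9
```

Request:
carry_out:
  dp:
    - [0, 0, 0.001]
    - [0, 0, 0.002]
    - [0, 0, 0.003]
    - [0, 0, 0.004]
    - [0, 0, 0.004]
  dr:
    - [0, 0, 0]
    - [0, 0, 0]
    - [0, 0, 0]
    - [0, 0, 0]
    - [0, 0, 0]

```text
t: 11.6
eef_pos: [606.9, 14.6, 36.2]
orientation: [0.69, 0.724, 0.0, 0.0]
ft_force: [0.1, 0.3, 0.1]
finger_gap: 50.0
grasp_force: 38.1
```

Request:
carry_out:
  dp:
    - [0, 0, 0.001]
    - [0, 0, 0.001]
    - [0, 0, 0.001]
  dr:
    - [0, 0, 0]
    - [0, 0, 0]
    - [0, 0, 0]

```text
t: 11.85
eef_pos: [606.9, 14.6, 36.1]
orientation: [0.69, 0.724, 0.001, -0.0]
ft_force: [-3.8, -0.4, 8.7]
finger_gap: 50.8
grasp_force: 39.1
```

Request:
carry_out:
  dp:
    - [0, 0, 0]
    - [0, 0, 0]
    - [0, 0, 0]
    - [0, 0, 0]
    - [0, 0, 0]
  dr:
    - [0, 0, 0]
    - [0, 0, 0]
    - [0, 0, 0]
    - [0, 0, 0]
    - [0, 0, 0]
  jaw: 0.9

```text
t: 12.27
eef_pos: [606.5, 14.5, 34.6]
orientation: [0.69, 0.724, -0.0, -0.0]
ft_force: [-0.3, 0.3, -0.5]
finger_gap: 76.9
grasp_force: 0.0
```

Request:
carry_out:
  dp:
    - [0, 0, -0.03]
    - [0, 0, -0.07]
    - [0, 0, -0.11]
    - [0, 0, -0.15]
    - [0, 0, -0.17]
  dr:
    - [0, 0, 0]
    - [0, 0, 0]
    - [0, 0, 0]
    - [0, 0, 0]
    - [0, 0, 0]

```text
t: 12.68
eef_pos: [608.6, 14.0, 209.7]
orientation: [0.69, 0.724, 0.002, 0.002]
ft_force: [0.8, 0.6, 0.4]
finger_gap: 76.6
grasp_force: 0.0
```

```bash
python3 - <<'E'
from h import *
st()
for c in('side','scene','wrist'): env.grab_frame(c); show(c,['tumbler','crank_knob','crank_axis','fixed_jaw','start_top','door_edge'])
E
```

```text
12.6833 [608.6  14.  209.7] [0.7 0.7 0.  0. ] [0.8 0.6 0.4] 76.60417457831622 0.0
side tumbler 0.69 [607.   14.3  28.1] [346.8 217.6]
side tumbler 0.64 [ 352.6 -362.2   -0.6] [297.1 311.9]
side tumbler 0.55 [ 453.1 -279.5   -1.5] [325.4 286.6]
side crank_knob 0.74 [ 552.7 -125.7  139. ] [345.4 212.9]
side crank_knob 0.71 [514.   88.   53.9] [315.1 203.3]
side crank_axis 0.7 [ 589.8 -152.4  135.2] [359.9 217.2]
side fixed_jaw 0.65 [607.3  54.1  31.2] [343.5 210.9]
side door_edge 0.67 [403.1 -78.6 102.4] [293.5 220.6]
scene tumbler 0.88 [ 438.  -483.8   -0.9] [227.7 176.5]
scene tumbler 0.84 [607.8  17.5  31. ] [317.  255.6]
scene tumbler 0.84 [ 458.8 -284.8    0.7] [266.4 198. ]
scene crank_knob 0.68 [ 552.8 -123.5  138.9] [286.8 202.5]
scene crank_axis 0.96 [ 588.9 -148.2  147.3] [273.2 204.7]
scene crank_axis 0.55 [609.6  48.4  31.4] [325.5 260.2]
scene fixed_jaw 0.58 [609.5  50.5  30.6] [326.2 260.6]
scene start_top 0.41 [581.9 123.7  72.5] [353.1 255.7]
scene door_edge 0.91 [399.5 -78.8  97.6] [324.5 188.6]
scene door_edge 0.69 [613.7 -49.   34.1] [297.5 247.4]
scene door_edge 0.64 [580.9 123.8  71.4] [353.2 255.7]
wrist tumbler 0.82 [611.4  16.4  31.1] [323.2 173. ]
wrist tumbler 0.8 [ 355.8 -362.4    5.7] [152.8 394.2]
wrist crank_knob 0.88 [ 546.4 -122.1  139. ] [250.3 331.8]
wrist fixed_jaw 0.61 [604.3  47.7  29.9] [318.4 146. ]
wrist start_top 0.93 [582.8 125.2  75.7] [299.7  67.6]
wrist door_edge 0.72 [401.3 -74.6  99.2] [119.9 261.2]
```

The tumbler stands at about (608,15), with its base on the bed. Now I go to the knob.

```bash
python3 - <<'E'
from h import *
st(); plan([(550.5,-123,190,2.4),(550.5,-123,91,2.4)])
E
```

```text
13.7333 [606.5  14.5 204.7] [ 0.7  0.7  0.  -0. ] [ 0.4 -0.7  0.2] 77.09152360040038 0.0
(550.5, -123, 190, 2.4) dp [-0.1347, -0.0626, 0.0147] dr [0.0, -0.0, 0.0031]
(550.5, -123, 91, 2.4) dp [0.0, 0.0, 0.099] dr [0.0, 0.0, 0.0]
```

Request:
carry_out:
  dp:
    - [-0.035, -0.016, 0]
    - [-0.07, -0.032, 0]
    - [-0.105, -0.049, 0.005]
    - [-0.135, -0.063, 0.015]
    - [-0.135, -0.063, 0.015]
  dr:
    - [0, 0, 0.003]
    - [0, 0, 0.003]
    - [0, 0, 0.003]
    - [0, 0, 0.003]
    - [0, 0, 0.003]
  jaw: 0.6

```text
t: 14.15
eef_pos: [545.6, -131.4, 189.0]
orientation: [0.696, 0.718, -0.002, -0.0]
ft_force: [-0.8, -0.4, 0.7]
finger_gap: 51.3
grasp_force: 0.0
```

```bash
python3 - <<'E'
from h import *
a=snap('wrist','w6'); show('wrist',['crank_knob','crank_axis'])
st()
plan([(550.5,-123,91,2.3)])
cv2.imwrite('pics/c6.png',a[:,:,::-1])
E
```

```text
wrist crank_knob 0.8 [ 546.5 -120.4  137.6] [316.1 197.5]
wrist crank_axis 0.73 [ 582.5 -147.7  137.8] [357.2 233.2]
14.3 [ 550.2 -123.3  189.8] [ 0.7  0.7  0.  -0. ] [-0.1  0.7  0.6] 51.17480366865093 0.0
(550.5, -123, 91, 2.3) dp [0.0002, 0.0003, 0.0988] dr [0.0001, -0.0003, 0.0005]
```

View pics/c6.png

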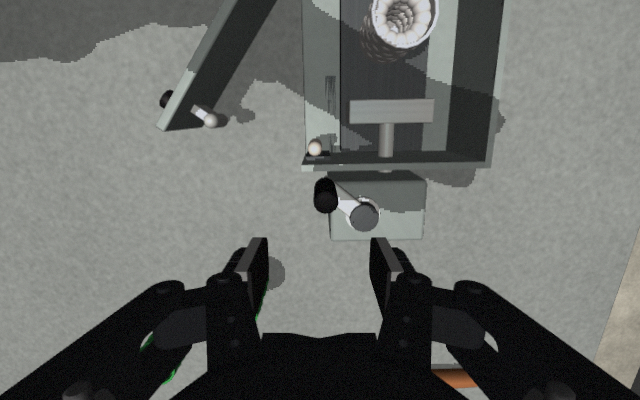

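The tumbler stands upright on the bed at (405,20). The knob's top is about (326,203) and its foot about (325,185), between the fingers in the column direction.

```bash
python3 - <<'E'
from h import *
print(ray('wrist',(326,203),164),ray('wrist',(325,187),114),ray('wrist',(364,217),124),px('wrist',[[550.5,-123,164],[550.5,-123,114],[586,-150,130]]))
E
```

```text
[ 554.6 -115.3  164. ] [ 555.  -115.4  114. ] [ 589.3 -138.1  124. ] [[319.8 213.1]
 [319.5 195.3]
 [360.  232.4]]
```

Request:
carry_out:
  dp:
    - [0, 0, 0.035]
    - [0, 0, 0.07]
    - [0, 0, 0.09]
    - [0, 0, 0.098]
    - [0, 0, 0.098]
  dr:
    - [0, 0, 0]
    - [0, 0, 0]
    - [0, 0, 0]
    - [0, 0, 0]
    - [0, 0, 0]

```text
t: 14.72
eef_pos: [549.5, -121.7, 90.0]
orientation: [0.691, 0.723, -0.001, -0.001]
ft_force: [-1.0, 0.3, -0.2]
finger_gap: 51.3
grasp_force: 0.0
```

Request:
carry_out:
  dp:
    - [0, 0, 0]
    - [0, 0, 0]
    - [0, 0, 0]
    - [0, 0, 0]
    - [0, 0, 0]
  dr:
    - [0, 0, 0]
    - [0, 0, 0]
    - [0, 0, 0]
    - [0, 0, 0]
    - [0, 0, 0]
  jaw: 0
  newtons: 30

```text
t: 15.13
eef_pos: [550.7, -123.0, 93.3]
orientation: [0.692, 0.722, 0.001, 0.0]
ft_force: [-3.3, 0.6, 6.6]
finger_gap: 17.0
grasp_force: 29.5
```

```bash
cat >> h.py <<'E'
def circ(th,n=5,st_=0.18,calls=1):
    for k in range(calls):
        r=[[round(.045*(np.sin(th+i*st_)-np.sin(th)),3),round(.045*(np.cos(th)-np.cos(th+i*st_)),3),0] for i in range(1,n+1)]
        print(round(th,3),r); th+=n*st_
def ftl(th):
    s=env.get_state(); f=R.from_quat(s['orientation']).inv().apply(s['ft_force']); 
    print('tan',f[0]*np.cos(th)+f[1]*np.sin(th),'rad',f[0]*np.sin(th)-f[1]*np.cos(th),'z',f[2],'gap',s['finger_gap'],'pos',np.array(s['eef_pos']))
E
python3 - <<'E'
from h import *
ftl(.68)
circ(.68,calls=7)
E
```

```text
tan -1.4739807417027024 rad 2.998544916880452 z -6.604952872362818 gap 17.041561893154682 pos [ 550.7 -123.    93.3]
0.68 [[np.float64(0.006), np.float64(0.006), 0], [np.float64(0.011), np.float64(0.012), 0], [np.float64(0.014), np.float64(0.02), 0], [np.float64(0.016), np.float64(0.027), 0], [np.float64(0.017), np.float64(0.035), 0]]
1.58 [[np.float64(-0.001), np.float64(0.008), 0], [np.float64(-0.003), np.float64(0.016), 0], [np.float64(-0.007), np.float64(0.023), 0], [np.float64(-0.011), np.float64(0.03), 0], [np.float64(-0.017), np.float64(0.035), 0]]
2.48 [[np.float64(-0.007), np.float64(0.004), 0], [np.float64(-0.014), np.float64(0.007), 0], [np.float64(-0.022), np.float64(0.009), 0], [np.float64(-0.03), np.float64(0.009), 0], [np.float64(-0.038), np.float64(0.008), 0]]
3.38 [[np.float64(-0.008), np.float64(-0.003), 0], [np.float64(-0.015), np.float64(-0.007), 0], [np.float64(-0.021), np.float64(-0.012), 0], [np.float64(-0.026), np.float64(-0.018), 0], [np.float64(-0.03), np.float64(-0.025), 0]]
4.28 [[np.float64(-0.003), np.float64(-0.008), 0], [np.float64(-0.004), np.float64(-0.016), 0], [np.float64(-0.004), np.float64(-0.024), 0], [np.float64(-0.002), np.float64(-0.032), 0], [np.float64(0.001), np.float64(-0.039), 0]]
5.18 [[np.float64(0.004), np.float64(-0.007), 0], [np.float64(0.01), np.float64(-0.013), 0], [np.float64(0.016), np.float64(-0.018), 0], [np.float64(0.023), np.float64(-0.021), 0], [np.float64(0.031), np.float64(-0.024), 0]]
6.08 [[np.float64(0.008), np.float64(-0.001), 0], [np.float64(0.016), np.float64(-0.0), 0], [np.float64(0.024), np.float64(0.002), 0], [np.float64(0.031), np.float64(0.005), 0], [np.float64(0.038), np.float64(0.01), 0]]
```

Request:
carry_out:
  dp:
    - [0.006, 0.006, 0]
    - [0.011, 0.012, 0]
    - [0.014, 0.02, 0]
    - [0.016, 0.027, 0]
    - [0.017, 0.035, 0]
  dr:
    - [0, 0, 0]
    - [0, 0, 0]
    - [0, 0, 0]
    - [0, 0, 0]
    - [0, 0, 0]

```text
t: 15.55
eef_pos: [581.0, -101.9, 92.2]
orientation: [0.692, 0.722, -0.0, -0.004]
ft_force: [-10.3, 1.4, 6.3]
finger_gap: 17.0
grasp_force: 30.7
```

```bash
python3 - <<'E'
from h import *
ftl(1.58); env.grab_frame('side'); ftl(1.58); show('side',['crank_knob','jaw'])
E
```

```text
tan -10.250284419504023 rad 1.8126723623805665 z -6.2188091202021685 gap 17.044383448053836 pos [ 581.  -101.9   92.2]
tan -9.977225758520332 rad 7.210888716031854 z -8.055945874455904 gap 17.450211471367375 pos [ 583.  -101.7   92.2]
side crank_knob 0.64 [ 585.5 -108.4  139.8] [354.  208.5]
side jaw 0.52 [610.5 -42.2  31.2] [352.9 225.7]
```

The crank turns. I trim the path by 3 mm outwards and 3 mm up.

Request:
carry_out:
  dp:
    - [0.002, 0.008, -0.003]
    - [0, 0.016, -0.003]
    - [-0.004, 0.023, -0.003]
    - [-0.008, 0.03, -0.003]
    - [-0.014, 0.035, -0.003]
  dr:
    - [0, 0, 0]
    - [0, 0, 0]
    - [0, 0, 0]
    - [0, 0, 0]
    - [0, 0, 0]

```text
t: 16.12
eef_pos: [616.2, -114.1, 93.0]
orientation: [0.692, 0.722, -0.001, -0.005]
ft_force: [-8.5, 7.9, -4.0]
finger_gap: 17.3
grasp_force: 31.4
```

```bash
python3 - <<'E'
from h import *
ftl(2.48); env.grab_frame('side'); ftl(2.48); show('side',['crank_knob','jaw'])
E
```

```text
tan -11.48212712714887 rad -1.3476468935327528 z 4.131171441831707 gap 17.281249442924224 pos [ 616.2 -114.1   93. ]
tan -3.3351619419762755 rad 2.192479867782741 z 12.043168168802458 gap 17.350009593756305 pos [ 617.5 -115.9   93.1]
side crank_knob 0.54 [ 616.2 -119.5  141.6] [364.8 208.8]
side crank_knob 0.33 [ 584.9 -153.5  134. ] [358.4 217.9]
side jaw 0.51 [609.  -33.1  29.8] [351.6 224.6]
```

Request:
carry_out:
  dp:
    - [-0.007, 0.004, 0.002]
    - [-0.014, 0.007, 0.002]
    - [-0.022, 0.009, 0.002]
    - [-0.03, 0.009, 0.002]
    - [-0.038, 0.008, 0.002]
  dr:
    - [0, 0, 0]
    - [0, 0, 0]
    - [0, 0, 0]
    - [0, 0, 0]
    - [0, 0, 0]

```text
t: 16.68
eef_pos: [631.2, -150.9, 92.9]
orientation: [0.691, 0.723, 0.002, -0.001]
ft_force: [5.0, 10.0, -8.3]
finger_gap: 17.0
grasp_force: 30.8
```

Request:
carry_out:
  dp:
    - [-0.008, -0.003, 0]
    - [-0.015, -0.007, 0]
    - [-0.021, -0.012, 0]
    - [-0.026, -0.018, 0]
    - [-0.03, -0.025, 0]
  dr:
    - [0, 0, 0]
    - [0, 0, 0]
    - [0, 0, 0]
    - [0, 0, 0]
    - [0, 0, 0]

```text
t: 17.1
eef_pos: [619.2, -190.8, 95.6]
orientation: [0.692, 0.722, 0.005, 0.014]
ft_force: [36.6, -18.3, -27.6]
finger_gap: 16.7
grasp_force: 32.0
```

```bash
python3 - <<'E'
from h import *
ftl(4.28); env.grab_frame('side'); ftl(4.28); show('side',['crank_knob','jaw'])
env.grab_frame('scene'); show('scene',['crank_knob','jaw','tumbler'])
E
```

```text
tan -23.71712153243643 rad 32.36858257600358 z 28.74343022600089 gap 16.66448416662051 pos [ 619.2 -190.8   95.6]
tan -14.384386531141576 rad 28.371709901589334 z 22.66087688681262 gap 17.033996538920675 pos [ 616.3 -193.5   95.9]
side crank_knob 0.45 [ 618.4 -184.8  140.6] [372.8 220.2]
side jaw 0.65 [609.5 -20.5  29.1] [350.6 222.7]
side jaw 0.36 [432.9 350.2   4. ] [278.8 183.4]
side jaw 0.32 [606.4  -9.6  31. ] [348.8 220.6]
scene jaw 0.77 [612.4 -14.7  34.8] [307.2 251.5]
scene tumbler 0.83 [ 437.2 -484.1   -0.6] [227.8 176.3]
scene tumbler 0.63 [606.5  14.8  29.2] [316.5 255.3]
scene tumbler 0.63 [ 351.5 -354.3    1.3] [268.3 174.8]
```

The hand has slipped along the knob, which is now about 9 mm off the pad centre at about (618,-184). I regrasp it centred.

Request:
carry_out:
  dp:
    - [0, 0, 0]
    - [0, 0, 0]
    - [0, 0, 0]
  dr:
    - [0, 0, 0]
    - [0, 0, 0]
    - [0, 0, 0]
  jaw: 0.5

```text
t: 17.7
eef_pos: [606.5, -186.4, 93.8]
orientation: [0.692, 0.722, 0.0, 0.001]
ft_force: [0.1, 0.1, -0.1]
finger_gap: 42.6
grasp_force: 0.0
```

```bash
python3 - <<'E'
from h import *
for c in('side','scene','wrist'):
  env.grab_frame(c); show(c,['crank_knob','jaw'])
st(); plan([(618,-184,92,2.4)])
E
```

```text
side crank_knob 0.57 [ 615.8 -187.8  140.4] [372.3 220.9]
side jaw 0.55 [608.9 -17.   28.9] [350.1 222.3]
scene crank_knob 0.51 [ 614.  -186.6  140.3] [258.1 206.7]
scene jaw 0.58 [613.2 -14.4  32.1] [307.2 252.3]
18.15 [ 605.7 -186.    92.7] [ 0.7  0.7  0.  -0. ] [0.1 0.2 0.3] 42.73921601533639 0.0
(618, -184, 92, 2.4) dp [0.0015, 0.0123, 0.0007] dr [0.0, -0.0, 0.0001]
```

Request:
carry_out:
  dp:
    - [0, 0.009, 0]
    - [0, 0.009, 0]
    - [0, 0.009, 0]
  dr:
    - [0, 0, 0]
    - [0, 0, 0]
    - [0, 0, 0]

```text
t: 18.4
eef_pos: [615.5, -185.5, 92.6]
orientation: [0.692, 0.722, 0.0, 0.0]
ft_force: [0.4, 0.5, 0.1]
finger_gap: 42.7
grasp_force: 0.0
```

Request:
carry_out:
  dp:
    - [0, 0, 0]
    - [0, 0, 0]
    - [0, 0, 0]
    - [0, 0, 0]
    - [0, 0, 0]
  dr:
    - [0, 0, 0]
    - [0, 0, 0]
    - [0, 0, 0]
    - [0, 0, 0]
    - [0, 0, 0]
  jaw: 0
  newtons: 28

```text
t: 18.82
eef_pos: [614.4, -185.6, 92.7]
orientation: [0.692, 0.722, -0.0, -0.0]
ft_force: [-1.0, 0.3, 0.8]
finger_gap: 17.2
grasp_force: 27.3
```

```bash
python3 - <<'E'
from h import *
ftl(4.09); circ(4.09,st_=.15,calls=3)
E
```

```text
tan 0.5390151740051123 rad -0.8646690736516176 z -0.794459300713973 gap 17.245466216527607 pos [ 614.4 -185.6   92.7]
4.09 [[np.float64(-0.004), np.float64(-0.006), 0], [np.float64(-0.006), np.float64(-0.012), 0], [np.float64(-0.008), np.float64(-0.019), 0], [np.float64(-0.008), np.float64(-0.025), 0], [np.float64(-0.008), np.float64(-0.032), 0]]
4.84 [[np.float64(0.001), np.float64(-0.007), 0], [np.float64(0.004), np.float64(-0.013), 0], [np.float64(0.007), np.float64(-0.019), 0], [np.float64(0.011), np.float64(-0.024), 0], [np.float64(0.016), np.float64(-0.029), 0]]
5.59 [[np.float64(0.005), np.float64(-0.004), 0], [np.float64(0.012), np.float64(-0.007), 0], [np.float64(0.018), np.float64(-0.009), 0], [np.float64(0.025), np.float64(-0.01), 0], [np.float64(0.031), np.float64(-0.01), 0]]
```

Request:
carry_out:
  dp:
    - [-0.004, -0.006, 0]
    - [-0.006, -0.012, 0]
    - [-0.008, -0.019, 0]
    - [-0.008, -0.025, 0]
    - [-0.008, -0.032, 0]
  dr:
    - [0, 0, 0]
    - [0, 0, 0]
    - [0, 0, 0]
    - [0, 0, 0]
    - [0, 0, 0]

```text
t: 19.23
eef_pos: [586.7, -198.5, 93.4]
orientation: [0.693, 0.721, 0.001, 0.005]
ft_force: [10.5, -8.6, -5.7]
finger_gap: 17.4
grasp_force: 28.6
```

```bash
python3 - <<'E'
from h import *
ftl(4.84); env.grab_frame('scene'); ftl(4.84); show('scene',['jaw','tumbler','crank_knob']);env.grab_frame('side'); ftl(4.84); show('side',['jaw','crank_knob'])
E
```

```text
tan -11.205618615572883 rad 7.587847490044821 z 5.884255521257772 gap 17.43427182954093 pos [ 586.7 -198.5   93.4]
tan -7.818539183245942 rad 5.0727984625363876 z 5.759049902695007 gap 17.158669036106573 pos [ 584.7 -198.3   93.4]
scene jaw 0.71 [608.8  -8.6  32.9] [309.5 251.9]
scene tumbler 0.97 [607.5  18.1  31.6] [317.3 255.5]
scene tumbler 0.85 [ 436.4 -483.6   -3.7] [228.2 176.9]
scene tumbler 0.59 [ 350.4 -360.5    4.2] [267.1 173.5]
scene crank_knob 0.61 [ 585.8 -193.5  143.8] [261.8 199.5]
scene crank_knob 0.33 [610.2 -12.5  33.3] [308.2 251.6]
tan -5.202199115312925 rad 7.505390980139035 z 3.3869756026008773 gap 16.913363756382157 pos [ 584.7 -198.3   93.4]
side jaw 0.4 [611.9  -9.9  28.7] [350.3 221.1]
side crank_knob 0.74 [ 657.3 -432.5   -6.8] [413.2 312.8]
side crank_knob 0.67 [ 582.8 -199.1  140.4] [362.9 224.3]
```

Request:
carry_out:
  dp:
    - [0, -0.007, 0]
    - [0.002, -0.013, 0]
    - [0.005, -0.019, 0]
    - [0.009, -0.024, 0]
    - [0.014, -0.029, 0]
  dr:
    - [0, 0, 0]
    - [0, 0, 0]
    - [0, 0, 0]
    - [0, 0, 0]
    - [0, 0, 0]

```text
t: 20.0
eef_pos: [556.7, -185.2, 93.8]
orientation: [0.693, 0.721, 0.001, 0.004]
ft_force: [12.2, -8.0, -6.8]
finger_gap: 17.2
grasp_force: 28.3
```

```bash
python3 - <<'E'
from h import *
ftl(5.5); env.grab_frame('scene'); ftl(5.5); show('scene',['jaw','tumbler','crank_knob']);env.grab_frame('side'); ftl(5.5); show('side',['jaw','crank_knob'])
circ(5.5,st_=.05)
E
```

```text
tan -14.380138942715513 rad -2.4251523365034755 z 6.965737457401184 gap 17.173087104050744 pos [ 556.7 -185.2   93.8]
tan -7.858838851649953 rad -0.5858926796225519 z 4.979278365105295 gap 17.261538841817718 pos [ 556.2 -184.4   93.8]
scene jaw 0.8 [614.1  -2.3  34.1] [310.4 253.7]
scene jaw 0.57 [ 558.3 -185.7  139.6] [269.2 196.1]
scene jaw 0.3 [399.5 -77.9 102. ] [324.8 187.7]
scene tumbler 0.91 [607.4  24.2  30.8] [319.  256.5]
scene tumbler 0.81 [ 435.5 -481.8    0.8] [228.5 176. ]
scene tumbler 0.6 [ 456.8 -280.4   -0.7] [267.7 198.4]
scene crank_knob 0.75 [612.2  -2.   32.3] [310.8 253.7]
tan -6.777689738346105 rad -0.7799868066071198 z 1.5438566938242941 gap 17.242832823911748 pos [ 556.1 -184.4   93.8]
side jaw 0.54 [608.3  -6.1  29.2] [349.  220.5]
side jaw 0.25 [ 557.5 -187.5  141.8] [353.4 222.8]
side jaw 0.17 [401.9 -78.5 102.3] [293.1 220.7]
side crank_knob 0.73 [ 585.8 -148.9  136.6] [358.3 216.3]
side crank_knob 0.52 [ 561.1 -186.1  136.8] [354.3 223.9]
5.5 [[np.float64(0.002), np.float64(-0.002), 0], [np.float64(0.003), np.float64(-0.003), 0], [np.float64(0.005), np.float64(-0.004), 0], [np.float64(0.007), np.float64(-0.006), 0], [np.float64(0.009), np.float64(-0.007), 0]]
```

Request:
carry_out:
  dp:
    - [0.002, -0.002, 0]
    - [0.003, -0.003, 0]
    - [0.005, -0.004, 0]
    - [0.007, -0.006, 0]
    - [0.009, -0.007, 0]
  dr:
    - [0, 0, 0]
    - [0, 0, 0]
    - [0, 0, 0]
    - [0, 0, 0]
    - [0, 0, 0]

```text
t: 20.77
eef_pos: [553.5, -181.3, 94.4]
orientation: [0.693, 0.721, 0.001, 0.011]
ft_force: [25.0, -23.5, -24.4]
finger_gap: 16.8
grasp_force: 28.4
```

```bash
python3 - <<'E'
from h import *
ftl(5.7); circ(5.7,st_=.05)
E
```

```text
tan -33.19084650373097 rad -6.44893157819363 z 25.1623032093636 gap 16.796693372924715 pos [ 553.5 -181.3   94.4]
5.7 [[np.float64(0.002), np.float64(-0.001), 0], [np.float64(0.004), np.float64(-0.002), 0], [np.float64(0.006), np.float64(-0.003), 0], [np.float64(0.008), np.float64(-0.004), 0], [np.float64(0.01), np.float64(-0.005), 0]]
```

Tangential force is 33 N and the knob has stalled, so it is clamped. I unload the hand, then release.

Request:
carry_out:
  dp:
    - [-0.003, 0.002, 0]
    - [-0.006, 0.004, 0]
    - [-0.006, 0.004, 0]
  dr:
    - [0, 0, 0]
    - [0, 0, 0]
    - [0, 0, 0]

```text
t: 21.02
eef_pos: [554.5, -182.1, 94.2]
orientation: [0.692, 0.722, 0.001, 0.004]
ft_force: [7.7, -4.6, -0.4]
finger_gap: 17.0
grasp_force: 28.6
```

Request:
carry_out:
  dp:
    - [0, 0, 0]
    - [0, 0, 0]
    - [0, 0, 0]
    - [0, 0, 0]
  dr:
    - [0, 0, 0]
    - [0, 0, 0]
    - [0, 0, 0]
    - [0, 0, 0]
  jaw: 0.6

```text
t: 21.35
eef_pos: [549.8, -179.2, 92.5]
orientation: [0.692, 0.722, -0.0, -0.0]
ft_force: [0.1, 0.5, 0.3]
finger_gap: 51.5
grasp_force: 0.0
```

```bash
python3 - <<'E'
from h import *
st()
for c in('scene','side'):
  env.grab_frame(c); show(c,['jaw','tumbler','crank_knob','fixed_jaw'])
E
```

```text
21.35 [ 549.8 -179.2   92.5] [ 0.7  0.7 -0.  -0. ] [0.1 0.5 0.3] 51.48128427814519 0.0
scene jaw 0.85 [613.   -2.3  31.7] [310.6 253.9]
scene jaw 0.19 [ 585.3 -151.8  144.1] [273.  204.3]
scene tumbler 0.83 [605.9  27.5  31. ] [320.2 256.5]
scene tumbler 0.78 [ 435.1 -484.    -1.4] [228.2 176.2]
scene tumbler 0.54 [ 457.7 -283.7   -2.8] [266.9 198.6]
scene crank_knob 0.67 [ 554.9 -184.1  143.8] [270.2 194.7]
scene fixed_jaw 0.58 [609.6  47.1  33.5] [325.2 259.5]
side jaw 0.6 [610.2  -6.3  30.2] [349.5 220.2]
side tumbler 0.84 [ 432.  -485.5   -2.2] [338.9 341.1]
side tumbler 0.71 [ 457.8 -278.    -0.4] [326.9 285.7]
side tumbler 0.58 [ 352.5 -362.    -0.2] [297.  311.7]
side crank_knob 0.65 [ 555.9 -186.6  138.1] [352.7 223.8]
side fixed_jaw 0.59 [607.9  53.8  31.8] [343.7 210.8]
```

Jaw gap is about 54±3 mm and the stall was clear, so it is clamped. Next I lift off and go to the outside of the door, about 100 mm from the hinge because reach is limited nearer the robot.

```bash
python3 - <<'E'
from h import *
st(); plan([(549.8,-179.2,185,2.4),(470,-60,170,2.4),(425,25,130,2.4),(425,25,38,2.4)])
E
```

```text
21.85 [ 550.4 -179.4   92.7] [ 0.7  0.7 -0.  -0. ] [-0.1 -0.4  0.2] 51.58374485085748 0.0
(549.8, -179.2, 185, 2.4) dp [0.0002, -0.0006, -0.0923] dr [-0.0, -0.0, 0.0001]
(470, -60, 170, 2.4) dp [0.1224, -0.0747, 0.015] dr [0.0, 0.0, 0.0]
(425, 25, 130, 2.4) dp [0.0868, -0.0414, 0.04] dr [0.0, 0.0, 0.0]
(425, 25, 38, 2.4) dp [0.0, 0.0, 0.092] dr [0.0, 0.0, 0.0]
```

Request:
carry_out:
  dp:
    - [0, 0, -0.03]
    - [0, 0, -0.065]
    - [0, 0, -0.09]
    - [0, 0, -0.092]
    - [0, 0, -0.092]
  dr:
    - [0, 0, 0]
    - [0, 0, 0]
    - [0, 0, 0]
    - [0, 0, 0]
    - [0, 0, 0]

```text
t: 22.27
eef_pos: [551.6, -179.7, 186.4]
orientation: [0.692, 0.722, 0.001, 0.001]
ft_force: [-0.5, -0.0, -0.1]
finger_gap: 51.2
grasp_force: 0.0
```

Request:
carry_out:
  dp:
    - [0.03, -0.019, 0]
    - [0.06, -0.038, 0.005]
    - [0.09, -0.056, 0.01]
    - [0.122, -0.075, 0.015]
    - [0.122, -0.075, 0.015]
  dr:
    - [0, 0, 0]
    - [0, 0, 0]
    - [0, 0, 0]
    - [0, 0, 0]
    - [0, 0, 0]
  jaw: 0

```text
t: 22.68
eef_pos: [464.7, -54.6, 166.6]
orientation: [0.69, 0.724, -0.002, -0.004]
ft_force: [-1.0, -0.3, -0.3]
finger_gap: -0.1
grasp_force: 0.0
```

Request:
carry_out:
  dp:
    - [0.03, -0.014, 0.01]
    - [0.06, -0.028, 0.02]
    - [0.087, -0.041, 0.03]
    - [0.087, -0.041, 0.04]
    - [0.087, -0.041, 0.04]
  dr:
    - [0, 0, 0]
    - [0, 0, 0]
    - [0, 0, 0]
    - [0, 0, 0]
    - [0, 0, 0]

```text
t: 23.1
eef_pos: [422.9, 25.7, 127.4]
orientation: [0.691, 0.723, -0.002, -0.001]
ft_force: [-0.2, -1.2, -0.2]
finger_gap: -0.2
grasp_force: 0.0
```

```bash
python3 - <<'E'
from h import *
st(); plan([(425,25,38,2.4)]); 
for c in('scene','side'): env.grab_frame(c); show(c,['door_edge','door_hinge'])
im=snap('wrist','w8'); cv2.imwrite('pics/c8.png',np.vstack([cv2.resize(im,(480,300)),cv2.resize(env.grab_frame('scene')[150:310,200:456],(480,300))])[:,:,::-1])
E
```

```text
23.1 [422.9  25.7 127.4] [ 0.7  0.7 -0.  -0. ] [-0.2 -1.2 -0.2] -0.18574071259408825 0.0
(425, 25, 38, 2.4) dp [-0.0007, 0.0025, 0.0894] dr [-0.0025, 0.0004, 0.0021]
scene door_edge 0.75 [400.3 -79.1  98. ] [324.3 188.6]
scene door_edge 0.41 [ 584.3 -149.7  143.3] [273.7 204.5]
scene door_hinge 0.84 [516.   82.5  51.1] [350.5 239.9]
side door_edge 0.6 [404.  -77.8  97.5] [293.8 221.8]
side door_hinge 0.84 [511.9  87.2  57.4] [314.6 202.6]
```

View pics/c8.png

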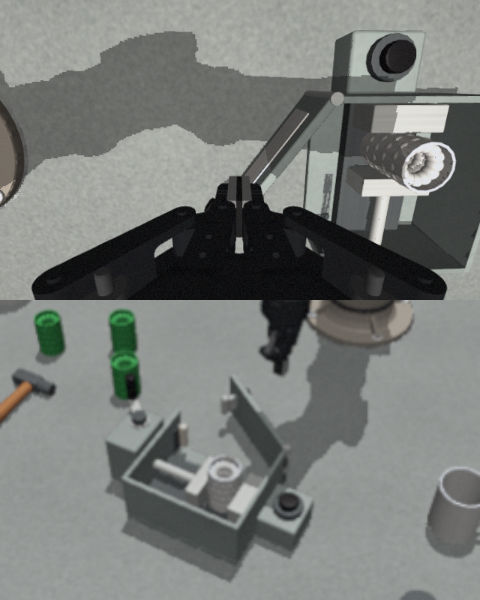

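The tumbler is held between both jaws: scene crop (222,480), wrist crop (410,155). The shut fingers hang just outside the door. I descend and push.

Request:
carry_out:
  dp:
    - [0, 0, 0.03]
    - [0, 0, 0.06]
    - [0, 0, 0.085]
    - [0, 0, 0.09]
    - [0, 0, 0.09]
  dr:
    - [0, 0, 0]
    - [0, 0, 0]
    - [0, 0, 0]
    - [0, 0, 0]
    - [0, 0, 0]

```text
t: 23.92
eef_pos: [424.7, 23.9, 38.8]
orientation: [0.692, 0.721, -0.002, -0.001]
ft_force: [-0.3, -0.2, 0.4]
finger_gap: 0.1
grasp_force: 0.0
```

```bash
python3 - <<'E'
from h import *
st(); plan([(478,-5,38,2.4)])
E
```

```text
23.9167 [424.7  23.9  38.8] [ 0.7  0.7 -0.  -0. ] [-0.3 -0.2  0.4] 0.14815466405976244 0.0
(478, -5, 38, 2.4) dp [-0.031, 0.0521, 0.0006] dr [-0.0016, 0.0006, -0.0004]
```

Request:
carry_out:
  dp:
    - [-0.007, 0.012, 0]
    - [-0.014, 0.023, 0]
    - [-0.021, 0.035, 0]
    - [-0.028, 0.045, 0]
    - [-0.031, 0.052, 0]
  dr:
    - [0, 0, 0]
    - [0, 0, 0]
    - [0, 0, 0]
    - [0, 0, 0]
    - [0, 0, 0]

```text
t: 24.33
eef_pos: [481.7, -5.4, 41.1]
orientation: [0.693, 0.721, 0.001, 0.001]
ft_force: [-0.8, -0.3, 0.3]
finger_gap: -0.3
grasp_force: 0.0
```

```bash
python3 - <<'E'
from h import *
st()
for c in('scene','side'): env.grab_frame(c); show(c,['door_edge'])
plan([(440,-80,38,2.4)])
E
```

```text
24.3333 [481.7  -5.4  41.1] [0.7 0.7 0.  0. ] [-0.8 -0.3  0.3] -0.2784359951138624 0.0
scene door_edge 0.88 [ 481.5 -109.4   98.2] [303.5 199.8]
side door_edge 0.87 [ 491.9 -112.4  100. ] [324.4 223.8]
(440, -80, 38, 2.4) dp [-0.0741, -0.0421, 0.0019] dr [0.0001, -0.0001, -0.0001]
```

The door is down to about 0.14 rad. I shift out towards its free end.

Request:
carry_out:
  dp:
    - [0, -0.033, 0]
    - [-0.035, -0.036, 0]
    - [-0.071, -0.039, 0]
    - [-0.071, -0.039, 0]
    - [-0.071, -0.01, 0]
  dr:
    - [0, 0, 0]
    - [0, 0, 0]
    - [0, 0, 0]
    - [0, 0, 0]
    - [0, 0, 0]

```text
t: 24.95
eef_pos: [465.1, -78.0, 39.1]
orientation: [0.695, 0.719, -0.002, -0.003]
ft_force: [-0.4, -0.2, -0.1]
finger_gap: -0.1
grasp_force: 0.0
```

Request:
carry_out:
  dp:
    - [0, 0.008, 0]
    - [0, 0.014, 0]
    - [0, 0.02, 0]
    - [0, 0.025, 0]
    - [0, 0.025, 0]
  dr:
    - [0, 0, 0]
    - [0, 0, 0]
    - [0, 0, 0]
    - [0, 0, 0]
    - [0, 0, 0]

```text
t: 25.37
eef_pos: [491.3, -74.3, 38.3]
orientation: [0.692, 0.722, -0.003, -0.004]
ft_force: [-8.8, -1.7, 2.7]
finger_gap: -0.1
grasp_force: 4.6
```

```bash
python3 - <<'E'
from h import *
st()
for c in('scene','side'): env.grab_frame(c); show(c,['door_edge'])
st()
E
```

```text
25.3667 [491.3 -74.3  38.3] [ 0.7  0.7 -0.  -0. ] [-8.8 -1.7  2.7] -0.0916963460203166 4.626226791297086
scene door_edge 0.69 [ 505.2 -114.6  101.9] [298.1 202.8]
25.5667 [491.4 -74.3  38.3] [ 0.7  0.7 -0.  -0. ] [-8.9 -1.5  2.7] -0.027527858449689156 4.367866345637594
```

Request:
carry_out:
  dp:
    - [0, 0.003, 0]
    - [0, 0.006, 0]
    - [0, 0.009, 0]
    - [0, 0.012, 0]
    - [0, 0.014, 0]
  dr:
    - [0, 0, 0]
    - [0, 0, 0]
    - [0, 0, 0]
    - [0, 0, 0]
    - [0, 0, 0]

```text
t: 25.98
eef_pos: [501.0, -73.9, 38.2]
orientation: [0.692, 0.721, -0.005, -0.007]
ft_force: [-26.8, -1.8, 20.3]
finger_gap: -0.3
grasp_force: 14.1
```

```bash
python3 - <<'E'
from h import *
for c in('scene','side'): env.grab_frame(c); show(c,['door_edge'])
st()
E
```

```text
side door_edge 0.78 [ 520.8 -113.6  101.6] [333.7 222.4]
26.1833 [500.9 -73.9  38.1] [ 0.7  0.7 -0.  -0. ] [-22.8  -1.2  16.9] 0.0014783022434020608 11.76611717644846
```

Hard stop felt at 27 N. I back off, lift and move to the button.

Request:
carry_out:
  dp:
    - [0, -0.02, 0]
    - [0, -0.04, 0]
    - [0, -0.04, -0.03]
    - [0, -0.04, -0.07]
    - [0, -0.04, -0.11]
  dr:
    - [0, 0, 0]
    - [0, 0, 0]
    - [0, 0, 0]
    - [0, 0, 0]
    - [0, 0, 0]

```text
t: 26.6
eef_pos: [469.4, -75.2, 150.3]
orientation: [0.692, 0.722, -0.001, -0.001]
ft_force: [1.6, 0.4, 0.2]
finger_gap: 0.0
grasp_force: 0.0
```

```bash
python3 - <<'E'
from h import *
st(); 
for c in('scene','side'): b=env.grab_frame(c); show(c,['door_edge','start_top','tumbler'])
a=snap('scene','s9'); env.grab_frame('wrist'); show('wrist',['start_top','door_edge'])
cv2.imwrite('pics/c9.png',np.vstack([cv2.resize(a[150:310,200:456],(480,300)),cv2.resize(b[150:270,270:462],(480,300))])[:,:,::-1])
st(); plan([(520,20,150,2.4),(582,124.5,140,2.4)])
E
```

```text
26.6 [469.4 -75.2 150.3] [ 0.7  0.7 -0.  -0. ] [1.6 0.4 0.2] 0.006368797234142084 0.0
scene door_edge 0.81 [ 515.4 -113.4   99.2] [296.7 205.5]
scene start_top 0.57 [581.4 122.8  73.3] [352.9 255.3]
scene tumbler 0.91 [ 434.1 -480.8   -2.6] [229.1 176.5]
scene tumbler 0.82 [606.6  27.4  28.8] [320.  257.1]
scene tumbler 0.79 [ 458.5 -280.7   -0.8] [267.4 198.7]
side door_edge 0.59 [ 519.3 -113.2  101.6] [333.2 222.4]
side door_edge 0.3 [675.8 363.7   3.2] [336.9 176.2]
side start_top 0.67 [605.4  52.6  32.2] [343.1 210.9]
side tumbler 0.97 [ 436.4 -483.8   -4.2] [340.4 340.9]
side tumbler 0.71 [607.9  26.   29.2] [346.  215.6]
side tumbler 0.67 [ 352.1 -364.5   -2.5] [297.1 313. ]
wrist start_top 0.6 [ 518.4 -108.8  100. ] [376.2 245.2]
wrist door_edge 0.74 [ 518.8 -110.7   99. ] [376.  246.7]
27.2 [470.5 -75.7 148.9] [ 0.7  0.7 -0.  -0. ] [-0.   0.1  0. ] -0.04232607974684413 0.0
(520, 20, 150, 2.4) dp [0.0936, 0.0535, -0.0012] dr [-0.0008, 0.0002, -0.0]
(582, 124.5, 140, 2.4) dp [0.1018, 0.0663, 0.01] dr [0.0, 0.0, 0.0]
```

View pics/c9.png

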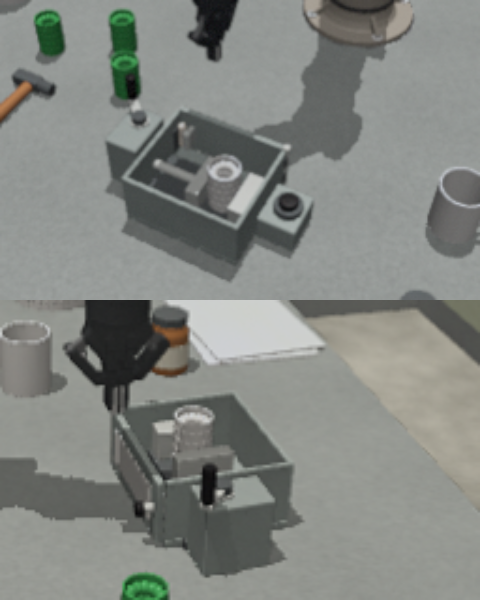

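The door is flush and shut, and the tumbler stands upright between the jaws: scene crop (223,180), side crop (195,435). The button is at scene crop (289,205). Next I press it.

Request:
carry_out:
  dp:
    - [0.025, 0.014, 0]
    - [0.05, 0.028, 0]
    - [0.075, 0.042, 0]
    - [0.094, 0.053, 0]
    - [0.094, 0.053, 0]
  dr:
    - [0, 0, 0]
    - [0, 0, 0]
    - [0, 0, 0]
    - [0, 0, 0]
    - [0, 0, 0]

```text
t: 27.62
eef_pos: [521.9, 25.7, 149.2]
orientation: [0.69, 0.724, 0.001, -0.0]
ft_force: [0.3, 0.7, 0.6]
finger_gap: -0.5
grasp_force: 0.0
```

Request:
carry_out:
  dp:
    - [0.027, 0.018, 0]
    - [0.054, 0.036, 0]
    - [0.081, 0.054, 0]
    - [0.101, 0.066, 0.01]
    - [0.101, 0.066, 0.01]
  dr:
    - [0, 0, 0]
    - [0, 0, 0]
    - [0, 0, 0]
    - [0, 0, 0]
    - [0, 0, 0]

```text
t: 28.03
eef_pos: [582.4, 129.8, 137.7]
orientation: [0.69, 0.724, 0.0, -0.001]
ft_force: [0.1, 0.3, -0.2]
finger_gap: -0.2
grasp_force: 0.0
```

```bash
python3 - <<'E'
from h import *
env.grab_frame('wrist'); show('wrist',['start_top']); st(); plan([(582,124.5,52,2.4)])
E
```

```text
wrist start_top 0.8 [586.7 125.1  71.8] [326.  197.4]
28.1333 [581.1 124.2 138.6] [ 0.7  0.7 -0.  -0. ] [ 0.8 -1.  -0.6] -0.4379900285914194 0.0
(582, 124.5, 52, 2.4) dp [0.0004, 0.0011, 0.0865] dr [-0.001, 0.0006, 0.0007]
```

Request:
carry_out:
  dp:
    - [0, 0.001, 0.03]
    - [0, 0.001, 0.06]
    - [0, 0.001, 0.08]
    - [0, 0.001, 0.088]
    - [0, 0.001, 0.09]
  dr:
    - [0, 0, 0]
    - [0, 0, 0]
    - [0, 0, 0]
    - [0, 0, 0]
    - [0, 0, 0]

```text
t: 28.55
eef_pos: [581.2, 122.2, 48.4]
orientation: [0.693, 0.721, -0.002, -0.0]
ft_force: [0.8, 0.1, 0.0]
finger_gap: 0.3
grasp_force: 0.0
```

Request:
carry_out:
  dp:
    - [0, 0, 0.002]
    - [0, 0, 0.004]
    - [0, 0, 0.006]
    - [0, 0, 0.008]
    - [0, 0, 0.01]
  dr:
    - [0, 0, 0]
    - [0, 0, 0]
    - [0, 0, 0]
    - [0, 0, 0]
    - [0, 0, 0]

```text
t: 28.97
eef_pos: [583.2, 124.4, 40.3]
orientation: [0.692, 0.722, 0.001, 0.0]
ft_force: [0.2, 0.6, -0.6]
finger_gap: -0.1
grasp_force: 0.0
```

Request:
carry_out:
  dp:
    - [0, 0, 0.002]
    - [0, 0, 0.003]
    - [0, 0, 0.005]
    - [0, 0, 0.006]
    - [0, 0, 0.007]
  dr:
    - [0, 0, 0]
    - [0, 0, 0]
    - [0, 0, 0]
    - [0, 0, 0]
    - [0, 0, 0]

```text
t: 29.38
eef_pos: [582.9, 124.4, 32.8]
orientation: [0.692, 0.722, 0.0, 0.0]
ft_force: [-0.4, -0.3, 2.6]
finger_gap: 0.2
grasp_force: 1.8
```

Request:
carry_out:
  dp:
    - [0, 0, 0.001]
    - [0, 0, 0.002]
    - [0, 0, 0.003]
    - [0, 0, 0.004]
    - [0, 0, 0.005]
  dr:
    - [0, 0, 0]
    - [0, 0, 0]
    - [0, 0, 0]
    - [0, 0, 0]
    - [0, 0, 0]

```text
t: 29.8
eef_pos: [583.1, 124.4, 30.0]
orientation: [0.692, 0.722, 0.001, -0.0]
ft_force: [-10.2, -0.3, 33.5]
finger_gap: -0.2
grasp_force: 17.1
```

The button has bottomed out at 33 N, and 5 N is enough to press it home. I lift off, check and hand in.

Request:
carry_out:
  dp:
    - [0, 0, -0.02]
    - [0, 0, -0.05]
    - [0, 0, -0.09]
    - [0, 0, -0.13]
    - [0, 0, -0.15]
  dr:
    - [0, 0, 0]
    - [0, 0, 0]
    - [0, 0, 0]
    - [0, 0, 0]
    - [0, 0, 0]

```text
t: 30.22
eef_pos: [584.6, 124.1, 182.0]
orientation: [0.692, 0.722, 0.002, 0.001]
ft_force: [1.0, -0.4, 0.6]
finger_gap: 0.4
grasp_force: 0.0
```

```bash
python3 - <<'E'
from h import *
st()
for c in('scene','side'): env.grab_frame(c); show(c,['door_edge','tumbler','jaw','crank_knob'])
E
```

```text
30.2167 [584.6 124.1 182. ] [0.7 0.7 0.  0. ] [ 1.  -0.4  0.6] 0.3924133477364935 0.0
scene door_edge 0.8 [ 514.6 -114.7   97.7] [296.5 205.5]
scene tumbler 0.83 [610.1  27.6  29.6] [319.5 257.8]
scene tumbler 0.76 [ 438.1 -481.     0.5] [228.2 176.5]
scene tumbler 0.7 [ 350.  -358.     2.7] [267.8 174. ]
scene jaw 0.6 [612.2  -1.9  33.5] [310.8 253.4]
scene crank_knob 0.46 [ 553.3 -183.4  138.9] [270.8 195.6]
side door_edge 0.57 [ 519.9 -113.3   99.8] [333.3 222.9]
side tumbler 0.85 [ 351.6 -364.     1.7] [296.8 311.7]
side tumbler 0.75 [ 456.1 -279.4    0.3] [326.5 285.9]
side tumbler 0.58 [ 433.6 -483.2    1.6] [339.3 339.3]
side jaw 0.59 [607.1  -4.4  29.1] [348.5 220.3]
side crank_knob 0.63 [ 556.9 -187.9  142.5] [353.3 222.7]
```

```bash
python3 -c "
from workcell import env
print(env.hand_in())"
```

```text
the job is handed in; nothing more can be done
None
```

I handed the job in at about 30 s: the silver tumbler is clamped upright between the jaws, the door was pushed to its stop, and then the start button was pressed fully, but `hand_in` gave no verdict. The crank saw about 33 N as it stalled, above the 8–15 N you gave as firm, and the mug, jar and hammer were not touched.

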